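Load the pin magazine from the tipping tray

TASK

Load the marking machine's magazine: slide its shutter fully open, and put the tubes that have strayed onto the bench back in the tipping tray, laid crosswise like those already in it. Then turn the loaded tray so that its tubes line up with the slot, hook its turned-down lip over the magazine's rim bar and, pivoting on the bar, tip the tray until all the tubes have rolled in and lie level inside. Set the empty tray back upright in the middle of its mat and close the shutter fully, without disturbing the V-block and the carton on the bench.

Things in the scene. Friction and masses are not known exactly. Their poses are not given: they have to be found in the camera images.
- magazine: Fixed ivory steel box, one end wall clear, on a black base plate 160 x 190 mm; open at the top through one slot. Origin on the bench below the slot's middle; x points level from the rim bar across the slot to the feeder housing, y along the slot. The flat housing top (x = 29 to 73 mm) is 110 mm above the bench. The box is 130 mm long in y.
- magazine_slot (a point): Middle of the slot, 110 mm above the bench, with the magazine's axes: the slot is 44 mm wide in x and 112 mm long in y. Inside, below it, the compartment is 58 mm wide, 112 mm long and about 65 mm deep; in it a tube lying level has come to rest well below the rim.
- magazine_rim (a point): Middle of the rim bar, on its axis, with the magazine's axes: a level round steel bar 10 mm thick and 130 mm long, along y, the near edge of the slot; at magazine x = -27 mm, 105 mm above the bench.
- shutter (a joint): Steel shutter plate over bar and slot: 0 = shut (as found), 0.050 m = fully open; slides level along the magazine's +x with about 2 N of friction and stays where it is left. Open, it lies on the housing top and its upright flange stands along the slot's far edge as a backstop for the tubes.
- shutter_grip (a point): Grip point on the shutter's upright flange; moves with the shutter; the magazine's axes. Flange 8 mm thick in x, 122 mm long in y; its top is 10 mm above this point, the shutter plate's upper face 23 mm below it. Take it from above, fingers closing along magazine x.
- tray: Loose aluminium tipping tray, 0.28 kg, on its mat. Origin on its underside; x to its pouring lip, y across it (along the tubes), z up. Flat floor x = -55 to 50 mm, upper face 9 mm above the origin, 98 mm wide; side walls flare out 20 degrees to 42 mm height, 128 mm over their tops. Crosswise tubes stay in it when level, roll out over the lip when tipped more than 30 degrees; 45 empties it.
- tray_grip (a point): Grip point on the upright grip plate amid the rear wall: plate 10 mm thick in tray x, 60 mm wide in y, top 16 mm above this point; at (-57, 0, 54) mm in the tray frame, with the tray's axes. Take it from above, fingers closing along tray x; gripped here with 50 N or so the loaded tray can be carried level and tilted.
- tray_hook (a point): Corner behind the hook, where the rim bar's axis lies when the tray is hooked on: at (81, 0, 7.5) mm in the tray frame, with its axes. From x = 50 mm the floor rises 12 degrees to the open lip at x = 91 mm, turned down there as a hook plate 3 mm thick, 90 mm wide, down to 1 mm above the origin. The bar has 2 mm of play behind it; the hook clears the bar with this point 15 mm above the bar's axis.
- mat: Fixed black rubber mat, 200 x 160 x 3 mm, where the tray stands. Origin on the bench, 14.5 mm in -x from the mat's centre, directly under the tray's origin when the tray is centred on it; x along its 200 mm side.
- tube1: Plain round bare-steel tube, 14 mm diameter x 90 mm long, 50 g; origin at its centre, x axis along its length. Starts in the tray, lying crosswise.
- tube2: Plain round bare-steel tube, 14 mm diameter x 90 mm long, 50 g; origin at its centre, x axis along its length. Starts in the tray, lying crosswise.
- tube3: Plain round bare-steel tube, 14 mm diameter x 90 mm long, 50 g; origin at its centre, x axis along its length. If present, starts strayed on the bench.
- tube4: Plain round bare-steel tube, 14 mm diameter x 90 mm long, 50 g; origin at its centre, x axis along its length. If present, starts strayed on the bench.
- tube5: Plain round bare-steel tube, 14 mm diameter x 90 mm long, 50 g; origin at its centre, x axis along its length. If present, starts strayed on the bench.
- tube6: Plain round bare-steel tube, 14 mm diameter x 90 mm long, 50 g; origin at its centre, x axis along its length. If present, starts strayed on the bench.
- tube7: Plain round bare-steel tube, 14 mm diameter x 90 mm long, 50 g; origin at its centre, x axis along its length. If present, starts strayed on the bench.
- vblock: Bystander: loose black steel V-block, about 67 x 75 x 56 mm, origin under its centre. Leave alone.
- stylusbox: Bystander: loose yellow and white carton of styli, 70 x 110 x 45 mm, origin under its centre. Leave alone.
- rotary_chuck: Bystander: fixed ivory motor box with a steel three-jaw chuck, about 150 x 100 x 137 mm, left of the magazine; origin on the bench under it.

How it is judged:
By the outcome, as a careful person would: the job done as asked, in the order asked, and still so for the second after the job is handed in, with the robot touching nothing.
Of tube3, tube4, tube5, tube6, tube7 only 3 to 5 are there at a start; the rules pass over those that are not, and their reading is None.
At some moment in a run one of tube3, tube4, tube5, tube6, tube7 may be knocked a few centimetres aside while the robot is not near it.
It also fails if it takes over 210 s, if anything falls off the work surface, if the arm or the gripper's body presses on something with over 40 N, if the wrist force passes 120 N, or if a joint passes its speed limit or range.

ROBOT

A 6-joint arm with a two-finger parallel gripper is mounted at the origin on the work surface. World frame = base frame: x ahead of the robot, y to its left, z up, the work surface at z = 0. Lengths are in m, angles in rad, forces in N, time in s.
With the tool pointing down it reaches from about 0.375 to 0.9 m from the base axis. Payload 3.1 kg.
Tool frame: the origin (TCP) lies at the very end of the fingers, on their centre line; the grasp point (between the pads) lies 19 mm behind it; z points along the fingers, y is the line along which they close (so a half turn about z gives the same grasp; the last joint's range is limited). The gripper opens to 87 mm and grips with 3 to 60 N. Pads are 19 mm wide; open, the fingers measure 117 mm over their backs; the gripper's body (75 mm by 190 mm) begins 51 mm behind the grasp point.
Start: joints at [-1.327, 0.527, 1.433, -0, 1.181, -0.178], TCP at [0.256, -0.57, 0.223] pointing down, gripper open.
Joint ranges: [-3.08, 3.08], [-0.75, 2.2], [0.22, 2.44], [-1.43, 4.57], [0, 2.65], [-2.85, 2.85]. Speed limits (rad/s): [2.79, 2.79, 3.14, 3.14, 3.14, 3.14].

INTERFACE

Orientations are given as a unit quaternion [x, y, z, w].
In Python, from plant import arm gives the robot as it stands.
- The arm moves only by the shell command python3 jog.py 'ROWS' [OPENING]. ROWS is a JSON list of rows, 1 to 20 of them, each of 6 numbers: dx, dy, dz in m, then a rotation vector rx, ry, rz in rad; each row is the pose to reach, as a shift and turn from the pose commanded when the command began, along the tool's axes at that moment; what a row does not reach only later rows make up. A row lasts 1/12 s, in which the tool goes at most 0.0417 m and 0.125 rad, less where a joint would pass 70% of its speed; a pose out of reach is approached as far as the arm can. OPENING is the opening from 0.0 (shut) to 1.0 (fully open), set as the command begins (- or left out keeps the last). The fingers move at their own pace and stop on an object; the grip force is fixed at half the most. Time passes only in rows, so rows that do not move let the fingers close. It prints the time, the measured TCP pose, the force, the opening and the grip force at its end.
- arm.get_state(): the state, without advancing time (a new reading comes with each control period).
- arm.capture(name): name is "scene" or "top"; returns a dict with "color" (420x560x3 uint8, red, green, blue), "depth" (420x560 float32, m along the optical axis (not along the pixel's ray), 0 where there is no reading), "mtx" (3x3 intrinsics, pixels), "k1" (the pictures are not rectified: a ray, as slopes to the right and down, at radius r is drawn at 1 + k1 r^2 times it, then the intrinsics apply), "rvec" (rotation vector, rad) and "tvec" (3), from world to camera coordinates, as OpenCV has them. Camera axes: x right, y down, z forward; pixel columns grow to the right and rows downward; lengths in m; the calibration is good to about 2 mm. A picture is of the moment at which its call begins.
- arm.close_job(): hands the job in; it is judged then, once.
The state is a dict: "time_s": time; "q": joint angles; "dq": joint speeds; "joint_torque": joint torques, N m; "tcp_pos": TCP position; "orientation": TCP orientation; "ft_force": force on the tool from outside, world axes, zero at the start; "moment": the same for the moment, N m; "width": opening from 0.0 (shut) to 1.0 (fully open); "grip_force": force on a finger pad.
Only numpy, scipy, OpenCV 4.12 (cv2) and the standard library are available. Lean on these libraries where they do the work, as an engineer would, in place of code of your own. Each camera call takes 0.05 s, during which the arm holds its last target. There are 200 camera calls.

## Working session

There is one attempt and no reset: what is moved stays moved. The work goes in short steps, Python scripts to look and compute and a shell command to move; the robot and the scene stay as the last step left them, time stands still between calls to the robot, and variables do not carry over. Pictures are saved under pics/ and viewed, at most 14 in all, crops included, and the job is handed in when it is done.

```bash
ls; mkdir -p pics
cat > h.py <<'E'
import numpy as np, cv2
from plant import arm
from scipy.spatial.transform import Rotation as R
def cap(n):
    c=arm.capture(n); return c
def rays(c,uv):
    K=np.array(c['mtx']); uv=np.atleast_2d(np.array(uv,float))
    d=(uv-[K[0,2],K[1,2]])/[K[0,0],K[1,1]]
    s=d.copy()
    for _ in range(20):
        r2=(s**2).sum(1,keepdims=True); s=d/(1+c['k1']*r2)
    return np.c_[s,np.ones(len(s))]
def pose(c):
    Rm=cv2.Rodrigues(np.array(c['rvec'],float))[0]; return Rm,np.array(c['tvec'],float).ravel()
def at_depth(c,uv):
    r=rays(c,uv); Rm,t=pose(c); uv=np.atleast_2d(uv)
    z=np.array([c['depth'][int(round(v)),int(round(u))] for u,v in uv])
    return ((r*z[:,None])-t)@Rm
def at_z(c,uv,z):
    r=rays(c,uv)@pose(c)[0]; Rm,t=pose(c); o=-Rm.T@t
    return o+r*((z-o[2])/r[:,2])[:,None]
def cloud(c):
    h,w=c['depth'].shape; v,u=np.mgrid[:h,:w]; uv=np.c_[u.ravel(),v.ravel()]
    Rm,t=pose(c); z=c['depth'].ravel()
    return (((rays(c,uv)*z[:,None])-t)@Rm).reshape(h,w,3)
def proj(c,P):
    Rm,t=pose(c); q=np.atleast_2d(P)@Rm.T+t; s=q[:,:2]/q[:,2:]
    s=s*(1+c['k1']*(s**2).sum(1,keepdims=True)); K=np.array(c['mtx'])
    return s*[K[0,0],K[1,1]]+[K[0,2],K[1,2]]
def st():
    s=arm.get_state(); return s
def rel(p,Rm=None):
    "tool-axis shift and rotvec from current measured pose to p,R"
    s=arm.get_state(); R0=R.from_quat(s['orientation']); d=R0.inv().apply(np.array(p)-s['tcp_pos'])
    rv=(R0.inv()*Rm).as_rotvec() if Rm is not None else np.zeros(3)
    return np.round(d,4),np.round(rv,4)
def save(c,n,box=None,k=1):
    im=c['color'][:,:,::-1]
    if box: x0,y0,x1,y1=box; im=im[y0:y1,x0:x1]
    cv2.imwrite('pics/'+n,cv2.resize(im,None,fx=k,fy=k,interpolation=cv2.INTER_CUBIC))
E
python3 - <<'E'
from h import *
s=st(); print({k:np.round(v,3) for k,v in s.items()})
for n in('top','scene'):
    c=cap(n); save(c,n+'0.png',k=1.42); Rm,t=pose(c); print(n,-Rm.T@t, Rm[2],c['mtx'],c['k1'])
    np.save(n+'0.npy',c,allow_pickle=True)
print(R.from_quat(s['orientation']).as_matrix().round(3))
E
```

```text
jog.py
pics
plant.py
{'time_s': np.float64(0.0), 'q': array([-1.327,  0.528,  1.434, -0.   ,  1.181, -0.178]), 'dq': array([-0.   ,  0.001,  0.002,  0.001, -0.   ,  0.   ]), 'joint_torque': array([-1.0000e-03, -4.4005e+01, -1.7659e+01,  6.3000e-02,  5.8000e-02,
       -0.0000e+00]), 'tcp_pos': array([ 0.256, -0.569,  0.222]), 'orientation': array([ 0.978,  0.21 , -0.   , -0.001]), 'ft_force': array([-0.337, -0.047, -0.714]), 'moment': array([ 0.05 , -0.012, -0.037]), 'grip_force': np.float64(0.0), 'width': np.float64(1.001)}
top [0.33729708 0.02312365 1.74234291] [ 0.16494407 -0.00555249 -0.98628729] [[540.74031784   0.         274.9834918 ]
 [  0.         540.74031784 209.35910302]
 [  0.           0.           1.        ]] -0.17829652745797056
scene [ 1.07396743 -0.75056158  0.6814179 ] [-0.43329313  0.70695801 -0.55898787] [[392.98737071   0.         275.00939962]
 [  0.         392.98737071 205.53460919]
 [  0.           0.           1.        ]] -0.09386837814914763
[[ 0.912  0.41  -0.001]
 [ 0.41  -0.912  0.002]
 [ 0.    -0.002 -1.   ]]
```

View pics/top0.png

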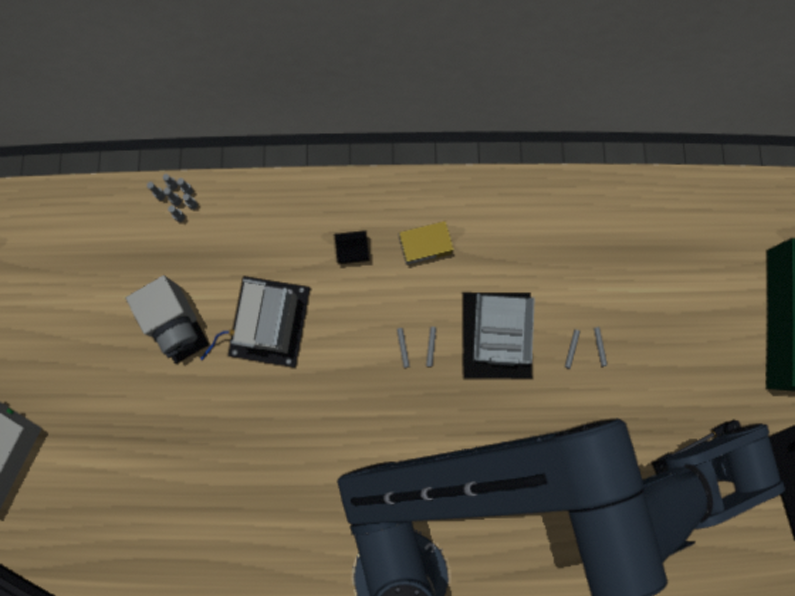

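View pics/scene0.png

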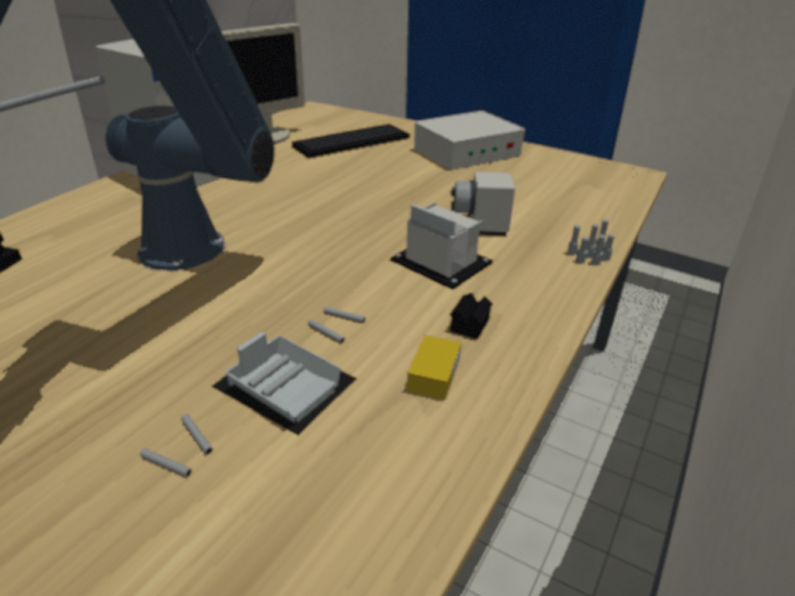

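The top view shows the magazine at about (270,320), the tray on its mat at about (500,330), and four strays at (403,347), (432,347), (573,349) and (600,347). The arm is clear of all of them. I'll enlarge for measurements.

Run:
```python
from h import *
c=np.load('top0.npy',allow_pickle=True).item()
save(c,'t_tray.png',(270,195,435,275),4.8)
save(c,'t_mag.png',(150,185,230,265),7)
# tubes strays: local segmentation by depth height
P=cloud(c)
for (u,v) in [(403,347),(432,347),(573,349),(600,347)]:
    u/=1.42;v/=1.42
    y0,y1,x0,x1=int(v-20),int(v+20),int(u-9),int(u+9)
    Z=P[y0:y1,x0:x1]; col=c['color'][y0:y1,x0:x1].astype(int)
    m=(Z[...,2]>0.006)&(Z[...,2]<.03)
    m2=(col[...,0]-col[...,2])<25
    print(m.sum(),m2.sum(),np.median(Z[m][:,2]))
    for mm in (m,m2):
        vv,uu=np.nonzero(mm); q=at_z(c,np.c_[uu+x0,vv+y0],0.010)[:,:2]
        ce=q.mean(0); w,V=np.linalg.eigh(np.cov((q-ce).T)); d=V[:,1]; l=(q-ce)@d
        ce2=ce+d*(l.max()+l.min())/2
        print(ce.round(4),ce2.round(4),'len',np.ptp(l).round(3),'ang',np.degrees(np.arctan2(d[1],d[0])).round(1))
```

```text
173 120 0.010797358601814003
[ 0.5162 -0.0103] [ 0.5187 -0.01  ] len 0.128 ang -171.5
[ 0.5121 -0.0121] [ 0.5122 -0.0121] len 0.09 ang -171.2
156 126 0.011295388260781226
[ 0.5125 -0.0737] [ 0.5146 -0.0739] len 0.126 ang 176.3
[ 0.5125 -0.0755] [ 0.513  -0.0756] len 0.092 ang 172.2
165 124 0.010698473200572088
[ 0.5045 -0.3993] [ 0.5056 -0.3995] len 0.132 ang 168.9
[ 0.5011 -0.3992] [ 0.5015 -0.3993] len 0.092 ang 162.5
149 126 0.010674144842497372
[ 0.5045 -0.4647] [ 0.5091 -0.4647] len 0.124 ang -179.7
[ 0.5052 -0.4661] [ 0.5052 -0.4661] len 0.092 ang -171.6
```

View pics/t_tray.png

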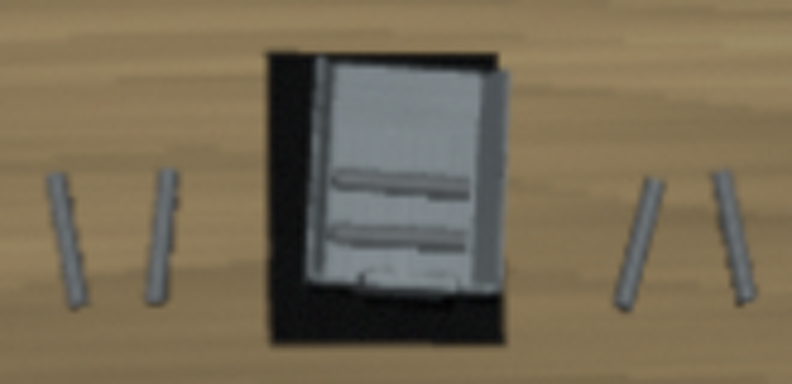

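View pics/t_mag.png

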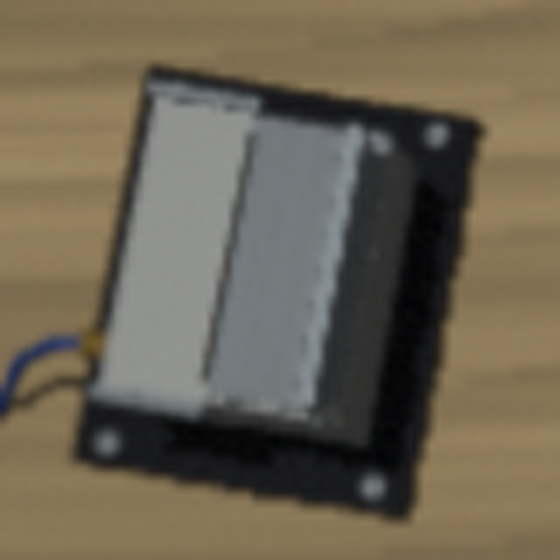

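Run:
```python
from h import *
c=np.load('top0.npy',allow_pickle=True).item(); P=cloud(c)
def pts(cr,off,k,z): return at_z(c,(np.array(cr,float)+.5)/k-.5+off,z)
def ln(n,A):
    A=A[:,:2]; ctr=A.mean(0); print(n,A.round(4).tolist(),'ctr',ctr.round(4))
    for i in range(len(A)):
        d=A[(i+1)%len(A)]-A[i]; print('   ',np.linalg.norm(d).round(4),np.degrees(np.arctan2(d[1],d[0])).round(2))
ln('mag base z6',pts([(150,68),(483,130),(408,520),(75,460)],(150,185),7,.006))
ln('housing',pts([(150,90),(258,103),(205,413),(95,398)],(150,185),7,.110))
ln('flange',pts([(355,125),(310,412)],(150,185),7,.146))
ln('mat',pts([(268,52),(498,52),(505,345),(270,345)],(270,195),4.8,.003))
ln('tray walltops z45',pts([(320,58),(507,70),(505,293),(305,280)],(270,195),4.8,.045))
ln('tray tube f',pts([(333,180),(470,188)],(270,195),4.8,.019))
ln('tray tube r',pts([(327,234),(466,242)],(270,195),4.8,.019))
ln('grip plate top',pts([(360,270),(460,278)],(270,195),4.8,.073))
# depth stats
def sel(x0,x1,y0,y1,zl,zh):
    q=P.reshape(-1,3); return q[(q[:,0]>x0)&(q[:,0]<x1)&(q[:,1]>y0)&(q[:,1]<y1)&(q[:,2]>zl)&(q[:,2]<zh)]
q=sel(.4,.7,.15,.5,.02,.2); print(np.histogram(q[:,2],bins=np.arange(.02,.17,.005)))
for zl,zh in((.106,.118),(.135,.155)):
    f=sel(.4,.7,.15,.40,zl,zh); ce=f.mean(0); w,V=np.linalg.eigh(np.cov(f[:,:2].T)); print(len(f),ce,np.sqrt(w),np.degrees(np.arctan2(V[1,1],V[0,1])), f[:,2].std())
t=sel(.4,.7,-.35,-.12,.055,.09); print('grip plate',len(t),t.mean(0),np.ptp(t,0))
```

```text
mag base z6 [[0.6834, 0.3548], [0.6512, 0.1973], [0.4696, 0.232], [0.499, 0.3874]] ctr [0.5758 0.2929]
    0.1607 -101.56
    0.1849 169.18
    0.1581 79.26
    0.1872 -10.04
housing [[0.6528, 0.3347], [0.6461, 0.2865], [0.5093, 0.3085], [0.5164, 0.3571]] ctr [0.5811 0.3217]
    0.0487 -97.86
    0.1386 170.87
    0.0491 81.65
    0.1382 -9.31
flange [[0.629, 0.2385], [0.5053, 0.2571]] ctr [0.5672 0.2478]
    0.125 171.45
    0.125 -8.55
mat [[0.6386, -0.1519], [0.6361, -0.3102], [0.4359, -0.3063], [0.4393, -0.1473]] ctr [ 0.5375 -0.2289]
    0.1583 -90.88
    0.2003 178.89
    0.159 88.77
    0.1993 -1.34
tray walltops z45 [[0.6267, -0.1823], [0.6166, -0.3076], [0.4678, -0.2997], [0.479, -0.1674]] ctr [ 0.5475 -0.2393]
    0.1258 -94.6
    0.1491 176.95
    0.1328 85.12
    0.1484 -5.74
tray tube f [[0.548, -0.1913], [0.5409, -0.2838]] ctr [ 0.5445 -0.2376]
    0.0928 -94.39
    0.0928 85.61
tray tube r [[0.5117, -0.1861], [0.5045, -0.2796]] ctr [ 0.5081 -0.2329]
    0.0938 -94.4
    0.0938 85.6
grip plate top [[0.4825, -0.2002], [0.476, -0.2653]] ctr [ 0.4792 -0.2327]
    0.0654 -95.72
    0.0654 84.28
(array([ 44,  21,  21,  22,  25,  23,  16,  29,  28,  31,  29,  35,  42,
        43,  56,  59, 100, 374, 633, 371, 133, 111,  98, 125, 118,  58,
        26,   2,   0,   0]), array([0.02 , 0.025, 0.03 , 0.035, 0.04 , 0.045, 0.05 , 0.055, 0.06 ,
       0.065, 0.07 , 0.075, 0.08 , 0.085, 0.09 , 0.095, 0.1  , 0.105,
       0.11 , 0.115, 0.12 , 0.125, 0.13 , 0.135, 0.14 , 0.145, 0.15 ,
       0.155, 0.16 , 0.165, 0.17 ]))
1139 [0.57637572 0.29773031 0.11221978] [0.02993845 0.03989363] 169.35306476679165 0.003062477549686772
138 [0.56573252 0.24803686 0.14534034] [0.00273808 0.03587788] 169.5445184574985 0.0047559139557366665
grip plate 74 [ 0.47616463 -0.23357672  0.0707868 ] [0.12966855 0.10233751 0.02731407]
```

```bash
cat >> h.py <<'E'
def down(deg):
    a=np.radians(deg); y=np.array([np.cos(a),np.sin(a),0]); z=np.array([0,0,-1.]); x=np.cross(y,z)
    return R.from_matrix(np.c_[x,y,z])
def go(p,deg=None):
    s=arm.get_state(); d,rv=rel(p,down(deg) if deg is not None else None)
    print('t',round(float(s['time_s']),2),'tcp',np.round(s['tcp_pos'],4),'d',d,'rv',rv,'rows',np.ceil(max(np.linalg.norm(d)/.0417,np.linalg.norm(rv)/.125)))
E
python3 -c "
from h import *
go((.567,.248,.19),80)"
```

```text
t 0.1 tcp [ 0.2563 -0.5693  0.2217] d [ 0.6187 -0.6178  0.0331] rv [-3.0000e-04 -2.6000e-03 -2.5443e+00] rows 21.0
```

```bash
r='[0.619,-0.618,0.033,0,-0.003,-2.544]'; python3 jog.py '[[0.155,-0.154,0,0,0,-0.63],[0.155,-0.154,0,0,0,-0.63],[0.155,-0.154,0,0,0,-0.63],[0.155,-0.154,0,0,0,-0.63],[0.155,-0.154,0,0,0,-0.63],[0.31,-0.309,0,0,0,-1.27],[0.31,-0.309,0,0,0,-1.27],[0.31,-0.309,0,0,0,-1.27],[0.31,-0.309,0,0,0,-1.27],[0.31,-0.309,0,0,0,-1.27],[0.465,-0.463,0,0,0,-1.91],[0.465,-0.463,0,0,0,-1.91],[0.465,-0.463,0,0,0,-1.91],[0.465,-0.463,0,0,0,-1.91],[0.465,-0.463,0,0,0,-1.91],[0.619,-0.618,0.033,0,-0.003,-2.544],[0.619,-0.618,0.033,0,-0.003,-2.544],[0.619,-0.618,0.033,0,-0.003,-2.544],[0.619,-0.618,0.033,0,-0.003,-2.544],[0.619,-0.618,0.033,0,-0.003,-2.544]]' 1.0
python3 - <<'E'
from h import *
print(np.round(st()['q'],3)); go((.567,.248,.19),80)
c=cap('scene'); save(c,'s1.png',(230,110,400,230),4.7)
E
```

```text
time_s: 1.77
tcp_pos: [0.5521, 0.2094, 0.1946]
orientation: [0.106, 0.994, -0.001, -0.0]
ft_force: [1.4, 0.1, 0.3]
width: 0.999
grip_force: 0.0
[ 0.175  0.515  1.549 -0.003  1.079 -1.183]
t 1.77 tcp [0.5521 0.2094 0.1946] d [-0.0064  0.0409  0.0045] rv [-0.0025 -0.0001 -0.0376] rows 1.0
```

View pics/s1.png

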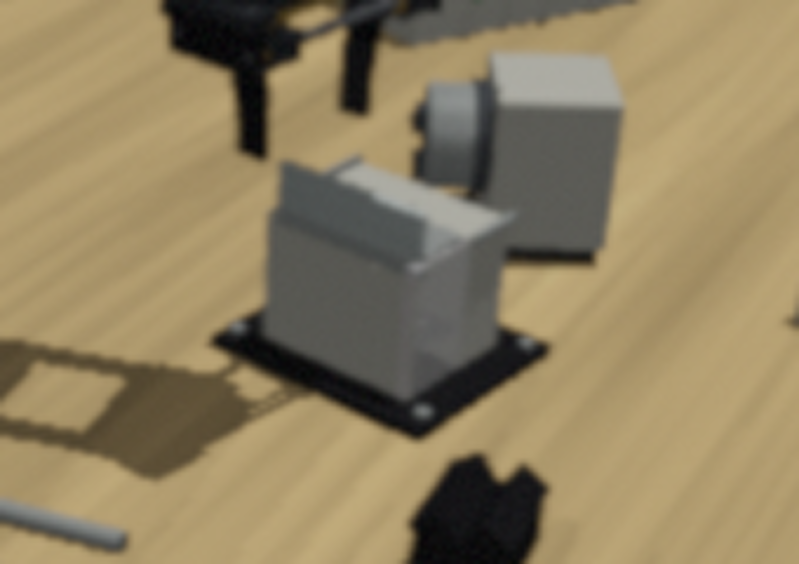

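The gripper is left of the magazine. The flange stands along the rim side at crop (285–430, 165–255), and the clear end wall faces the camera. Next I'll settle, then approach.

```bash
python3 jog.py '[[0,0,0,0,0,0],[0,0,0,0,0,0],[0,0,0,0,0,0]]' 0.6
python3 -c "
from h import *
go((.567,.248,.121),80)"
```

```text
time_s: 2.07
tcp_pos: [0.5514, 0.2063, 0.1949]
orientation: [0.11, 0.994, -0.002, -0.001]
ft_force: [0.0, -1.3, 0.6]
width: 0.855
grip_force: 0.0
t 2.07 tcp [0.5514 0.2063 0.1949] d [-0.0062  0.0443  0.0738] rv [-0.0031 -0.0008 -0.0455] rows 3.0
```

```bash
python3 jog.py '[[-0.003,0.022,0,0,0,-0.046],[-0.006,0.044,0.01,-0.003,0,-0.046],[-0.006,0.044,0.03,-0.003,0,-0.046],[-0.006,0.044,0.055,-0.003,0,-0.046],[-0.006,0.044,0.07,-0.003,0,-0.046],[-0.006,0.044,0.073,-0.003,0,-0.046]]' 0.6
python3 -c "
from h import *
go((.567,.248,.121),80)"
python3 jog.py '[[0,0,0,0,0,0],[0,0,0,0,0,0],[0,0,0,0,0,0],[0,0,0,0,0,0],[0,0,0,0,0,0],[0,0,0,0,0,0]]' 0
python3 -c "
from h import *
go((.567,.248,.121),80)"
```

```text
time_s: 2.57
tcp_pos: [0.5653, 0.2463, 0.1196]
orientation: [0.088, 0.996, -0.001, -0.003]
ft_force: [-0.3, 0.2, -0.2]
width: 0.607
grip_force: 0.0
t 2.57 tcp [0.5653 0.2463 0.1196] d [-0.0014  0.002  -0.0015] rv [-0.0019 -0.0053 -0.0013] rows 1.0
time_s: 3.07
tcp_pos: [0.568, 0.2488, 0.123]
orientation: [0.086, 0.996, 0.001, 0.001]
ft_force: [0.0, 1.2, 0.8]
width: 0.24
grip_force: 0.0
t 3.07 tcp [0.568  0.2488 0.123 ] d [ 0.0009 -0.001   0.002 ] rv [0.0015 0.002  0.0017] rows 1.0
```

```bash
python3 jog.py '[[0,0,0,0,0,0],[0,0,0,0,0,0],[0,0,0,0,0,0],[0,0,0,0,0,0],[0,0,0,0,0,0],[0,0,0,0,0,0]]' 0
python3 jog.py '[[0,0.01,0,0,0,0],[0,0.02,0,0,0,0],[0,0.03,0,0,0,0],[0,0.04,0,0,0,0],[0,0.05,0,0,0,0],[0,0.053,0,0,0,0],[0,0.053,0,0,0,0]]'
python3 -c "
from h import *
go((.567,.248,.121),80)"
```

```text
time_s: 3.57
tcp_pos: [0.5677, 0.2487, 0.1224]
orientation: [0.086, 0.996, 0.0, 0.0]
ft_force: [0.3, -0.4, 3.7]
width: 0.089
grip_force: 30.0
time_s: 4.15
tcp_pos: [0.5765, 0.2974, 0.1224]
orientation: [0.085, 0.996, -0.005, -0.0]
ft_force: [-1.8, -15.5, 8.5]
width: 0.09
grip_force: 30.0
t 4.15 tcp [0.5765 0.2974 0.1224] d [ 0.001  -0.0502  0.0019] rv [-0.009   0.0003  0.0049] rows 2.0
```

```bash
python3 jog.py '[[0,-0.002,0,0,0,0],[0,-0.002,0,0,0,0],[0,-0.002,0,0,0,0],[0,-0.002,0,0,0,0],[0,-0.002,-0.03,0,0,0],[0,-0.002,-0.07,0,0,0],[0,-0.002,-0.08,0,0,0]]' 0.4
python3 -c "
from h import *
go((.512,-.012,.15),98.7)"
```

```text
time_s: 4.73
tcp_pos: [0.5792, 0.3011, 0.2074]
orientation: [0.086, 0.996, 0.003, 0.005]
ft_force: [1.7, 0.5, 0.6]
width: 0.393
grip_force: 0.0
t 4.73 tcp [0.5792 0.3011 0.2074] d [ 0.0132 -0.3203  0.0554] rv [ 0.0046  0.0095 -0.3236] rows 8.0
```

```bash
python3 jog.py '[[0.002,-0.04,0,0,0,-0.04],[0.003,-0.08,0,0,0,-0.08],[0.005,-0.12,0,0,0,-0.12],[0.007,-0.16,0,0,0,-0.16],[0.008,-0.2,0.01,0,0,-0.2],[0.01,-0.24,0.02,0,0,-0.24],[0.012,-0.28,0.035,0,0,-0.28],[0.013,-0.32,0.055,0.004,0.005,-0.323],[0.013,-0.32,0.055,0.004,0.005,-0.323],[0.013,-0.32,0.055,0.004,0.005,-0.323]]' 0.4
python3 - <<'E'
from h import *
go((.512,-.012,.007),98.7)
c=cap('top'); np.save('top1.npy',c,allow_pickle=True); save(c,'t1.png',(145,180,435,285),2.75)
E
```

```text
time_s: 5.57
tcp_pos: [0.5079, -0.0154, 0.1458]
orientation: [-0.073, 0.997, -0.001, -0.003]
ft_force: [0.9, 0.6, -0.7]
width: 0.398
grip_force: 0.0
t 5.57 tcp [ 0.5079 -0.0154  0.1458] d [-0.0055  0.0029  0.1387] rv [-0.001  -0.0067 -0.006 ] rows 4.0
```

View pics/t1.png

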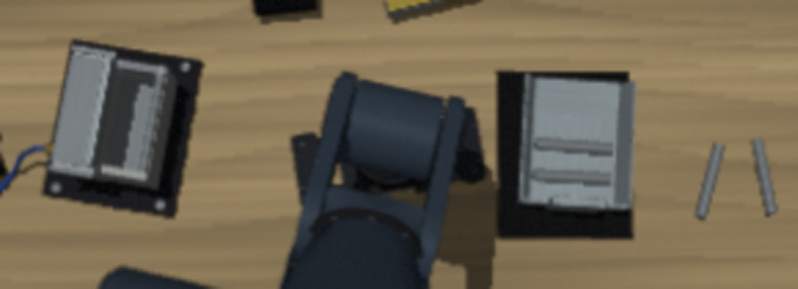

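```bash
python3 jog.py '[[-0.005,0.003,0.035,0,-0.006,0],[-0.005,0.003,0.07,0,-0.006,0],[-0.005,0.003,0.105,0,-0.006,0],[-0.005,0.003,0.125,0,-0.006,0],[-0.005,0.003,0.137,0,-0.006,0],[-0.005,0.003,0.14,0,-0.006,0],[-0.005,0.003,0.14,0,-0.006,0]]' 0.4
python3 jog.py '[[0,0,0,0,0,0],[0,0,0,0,0,0],[0,0,0,0,0,0],[0,0,0,0,0,0],[0,0,0,0,0,0],[0,0,0,0,0,0]]' 0
python3 -c "
from h import *
go((.554,-.238,.12),-4.6)"
```

```text
time_s: 6.2
tcp_pos: [0.5129, -0.0091, 0.0065]
orientation: [-0.076, 0.997, -0.001, 0.001]
ft_force: [-0.7, -0.2, 0.2]
width: 0.399
grip_force: 0.0
time_s: 6.7
tcp_pos: [0.5132, -0.0109, 0.0078]
orientation: [-0.075, 0.997, -0.001, 0.002]
ft_force: [0.1, 1.2, 5.7]
width: 0.143
grip_force: 30.1
t 6.7 tcp [ 0.5132 -0.0109  0.0078] d [-0.0068 -0.231  -0.1115] rv [8.000e-04 5.000e-03 1.801e+00] rows 15.0
```

```bash
python3 jog.py '[[0,0,0,0,0,0],[0,0,0,0,0,0],[0,0,0.003,0,0,0],[0,0,0.005,0,0,0],[0,0,0.005,0,0,0]]' 0.35
python3 jog.py '[[0,0,0,0,0,0],[0,0,0,0,0,0],[0,0,0,0,0,0],[0,0,0,0,0,0],[0,0,0,0,0,0],[0,0,0,0,0,0]]' 0
python3 -c "
from h import *
go((.554,-.238,.12),-4.6)"
```

```text
time_s: 7.12
tcp_pos: [0.5119, -0.0107, 0.0012]
orientation: [-0.075, 0.997, -0.001, 0.0]
ft_force: [0.7, 0.3, 0.1]
width: 0.339
grip_force: 0.0
time_s: 7.62
tcp_pos: [0.5124, -0.0107, 0.0019]
orientation: [-0.075, 0.997, -0.001, 0.001]
ft_force: [-0.6, 0.0, -1.1]
width: 0.149
grip_force: 30.0
t 7.62 tcp [ 0.5124 -0.0107  0.0019] d [-0.0073 -0.2312 -0.1175] rv [-5.0000e-04  3.1000e-03  1.8013e+00] rows 15.0
```

```bash
python3 -c "
from h import *
go((.578,-.2407,.12),-4.6)"
python3 jog.py '[[0,0,-0.03,0,0,0],[0,0,-0.06,0,0,0.1],[0,0,-0.09,0,0,0.22],[0,-0.02,-0.1,0,0,0.34],[0,-0.04,-0.1,0,0,0.46],[0,-0.06,-0.1,0,0,0.58],[0,-0.08,-0.1,0,0,0.7],[0,-0.1,-0.1,0,0,0.82],[0,-0.12,-0.1,0,0,0.94],[0,-0.14,-0.1,0,0,1.06]]' 0
python3 -c "
from h import *
go((.578,-.2407,.12),-4.6)"
```

```text
t 7.62 tcp [ 0.5124 -0.0107  0.0019] d [-0.0306 -0.2375 -0.1175] rv [-5.0000e-04  3.1000e-03  1.8013e+00] rows 15.0
time_s: 8.45
tcp_pos: [0.533, -0.1498, 0.1022]
orientation: [0.442, 0.897, -0.001, 0.001]
ft_force: [0.8, 0.7, 0.1]
width: 0.147
grip_force: 30.0
t 8.45 tcp [ 0.533  -0.1498  0.1022] d [-0.0995 -0.0197 -0.0175] rv [0.0008 0.0024 0.7353] rows 6.0
```

```bash
python3 jog.py '[[-0.02,-0.004,-0.01,0,0,0.125],[-0.04,-0.008,-0.01,0,0,0.25],[-0.06,-0.012,-0.01,0,0,0.37],[-0.075,-0.016,-0.01,0,0,0.49],[-0.09,-0.02,-0.01,0,0,0.61],[-0.1,-0.02,-0.01,0,0,0.735],[-0.1,-0.02,0,0,0,0.735],[-0.1,-0.02,0,0,0,0.735]]' 0
python3 -c "
from h import *
go((.578,-.2407,.018),-4.6)"
```

```text
time_s: 9.12
tcp_pos: [0.5774, -0.2396, 0.1005]
orientation: [0.732, 0.681, -0.001, -0.0]
ft_force: [0.1, -0.5, -1.1]
width: 0.147
grip_force: 30.0
t 9.12 tcp [ 0.5774 -0.2396  0.1005] d [-0.001   0.0007  0.0825] rv [-0.0014  0.0002  0.0088] rows 2.0
```

```bash
python3 jog.py '[[-0.001,0,0.03,0,0,0.009],[-0.001,0,0.055,0,0,0.009],[-0.001,0,0.07,0,0,0.009],[-0.001,0,0.08,0,0,0.009],[-0.001,0,0.08,0,0,0.009]]' 0
python3 jog.py '[[0,0,0,0,0,0],[0,0,0,0,0,0],[0,0,-0.005,0,0,0],[0,0,-0.03,0,0,0],[0,0,-0.06,0,0,0],[0,0,-0.08,0,0,0]]' 0.26
python3 -c "
from h import *
go((.513,-.0756,.08),82.2)"
```

```text
time_s: 9.53
tcp_pos: [0.5765, -0.2392, 0.0198]
orientation: [0.735, 0.678, -0.001, -0.002]
ft_force: [0.2, 0.6, 0.9]
width: 0.148
grip_force: 30.0
time_s: 10.03
tcp_pos: [0.58, -0.2419, 0.1062]
orientation: [0.736, 0.677, 0.0, 0.004]
ft_force: [-0.6, -0.6, 0.4]
width: 0.26
grip_force: 0.0
t 10.03 tcp [ 0.58   -0.2419  0.1062] d [ 0.1603 -0.0806  0.0251] rv [ 0.0016  0.0077 -1.5172] rows 13.0
```

```bash
cat >> h.py <<'E'
def tubes(exp,n='top',c=None):
    c=cap(n) if c is None else c
    for e in exp:
        u,v=proj(c,[e[0],e[1],.01])[0]; y0,y1,x0,x1=int(v-22),int(v+22),int(u-12),int(u+12)
        col=c['color'][y0:y1,x0:x1].astype(int); m=((col[...,0]-col[...,2])<25).astype(np.uint8)
        k,L,S,_=cv2.connectedComponentsWithStats(m)
        if k<2: print(e,'none'); continue
        for i in range(1,k):
            if S[i,4]<60: continue
            vv,uu=np.nonzero(L==i); q=at_z(c,np.c_[uu+x0,vv+y0],.01)[:,:2]; ce=q.mean(0)
            w,V=np.linalg.eigh(np.cov((q-ce).T)); d=V[:,1]; l=(q-ce)@d
            print(e,'ctr',ce.round(4),'len',np.ptp(l).round(3),'close yaw',np.degrees(np.arctan2(d[1],d[0])).round(1)%180-90,'area',S[i,4])
E
python3 -c "
from h import *
tubes([(.513,-.0756),(.501,-.399),(.505,-.466)])"
```

```text
(0.513, -0.0756) ctr [ 0.51   -0.0711] len 0.148 close yaw -83.30000000000001 area 935
(0.501, -0.399) ctr [ 0.501  -0.3992] len 0.092 close yaw 72.5 area 121
(0.505, -0.466) ctr [ 0.5054 -0.4661] len 0.09 close yaw -81.6 area 124
```

```bash
python3 -c "
from h import *
go((.501,-.3992,.07),72.5)"
```

```text
t 10.08 tcp [ 0.5822 -0.2432  0.1101] d [-0.1619 -0.0686  0.0405] rv [ 0.0053  0.0145 -1.3477] rows 11.0
```

```bash
python3 jog.py '[[-0.015,-0.006,0,0,0,-0.12],[-0.03,-0.012,0,0,0,-0.24],[-0.045,-0.02,0,0,0,-0.36],[-0.06,-0.026,0,0,0,-0.48],[-0.075,-0.032,0,0,0,-0.6],[-0.09,-0.038,0.01,0,0,-0.72],[-0.105,-0.045,0.02,0,0,-0.84],[-0.12,-0.05,0.03,0,0,-0.96],[-0.135,-0.057,0.03,0,0,-1.08],[-0.15,-0.063,0.035,0,0,-1.2],[-0.16,-0.068,0.04,0,0,-1.32],[-0.162,-0.0686,0.04,0,0,-1.348],[-0.162,-0.0686,0.04,0,0,-1.348],[-0.162,-0.0686,0.04,0,0,-1.348]]' 0.4
python3 -c "
from h import *
go((.501,-.3992,.002),72.5)"
```

```text
time_s: 11.25
tcp_pos: [0.4973, -0.3975, 0.0638]
orientation: [0.153, 0.988, -0.001, 0.002]
ft_force: [0.2, -0.3, 0.3]
width: 0.4
grip_force: 0.0
t 11.25 tcp [ 0.4973 -0.3975  0.0638] d [-0.0038 -0.0003  0.0618] rv [-0.0023  0.0038 -0.0017] rows 2.0
```

```bash
python3 jog.py '[[-0.004,0,0.03,0,0,0],[-0.004,0,0.05,0,0,0],[-0.004,0,0.06,0,0,0],[-0.004,0,0.061,0,0,0],[-0.004,0,0.061,0,0,0]]' 0.4
python3 jog.py '[[0,0,0,0,0,0],[0,0,0,0,0,0],[0,0,0,0,0,0],[0,0,0,0,0,0],[0,0,0,0,0,0],[0,0,0,0,0,0]]' 0
python3 -c "
from h import *
go((.561,-.2393,.12),-4.6)"
```

```text
time_s: 11.67
tcp_pos: [0.5013, -0.398, 0.0019]
orientation: [0.152, 0.988, -0.001, 0.001]
ft_force: [-0.2, 0.4, 0.7]
width: 0.399
grip_force: 0.0
time_s: 12.17
tcp_pos: [0.5012, -0.3986, 0.0022]
orientation: [0.152, 0.988, -0.001, 0.001]
ft_force: [-0.3, 0.7, 3.8]
width: 0.145
grip_force: 30.0
t 12.17 tcp [ 0.5012 -0.3986  0.0022] d [-0.0094  0.1697 -0.1181] rv [4.0000e-04 3.9000e-03 1.3452e+00] rows 11.0
```

```bash
python3 jog.py '[[0,0,-0.04,0,0,0],[0,0,-0.08,0,0,0.1],[-0.001,0.02,-0.1,0,0,0.22],[-0.002,0.04,-0.1,0,0,0.34],[-0.003,0.06,-0.1,0,0,0.46],[-0.004,0.08,-0.1,0,0,0.58],[-0.005,0.1,-0.1,0,0,0.7],[-0.006,0.12,-0.1,0,0,0.82],[-0.007,0.14,-0.1,0,0,0.94],[-0.008,0.155,-0.1,0,0,1.06],[-0.009,0.17,-0.1,0,0,1.18],[-0.0094,0.17,-0.1,0,0,1.3],[-0.0094,0.17,-0.1,0,0,1.345],[-0.0094,0.17,-0.1,0,0,1.345],[-0.0094,0.17,-0.1,0,0,1.345]]' 0
python3 -c "
from h import *
go((.561,-.2393,.030),-4.6)"
```

```text
time_s: 13.42
tcp_pos: [0.5608, -0.2387, 0.1013]
orientation: [0.734, 0.679, -0.0, 0.001]
ft_force: [-0.3, 0.1, 0.1]
width: 0.151
grip_force: 30.0
t 13.42 tcp [ 0.5608 -0.2387  0.1013] d [-0.0004  0.0002  0.0713] rv [0.0015 0.0019 0.0018] rows 2.0
```

```bash
python3 jog.py '[[0,0,0.03,0,0,0],[0,0,0.055,0,0,0],[0,0,0.068,0,0,0],[0,0,0.07,0,0,0],[0,0,0.07,0,0,0]]' 0
python3 jog.py '[[0,0,0,0,0,0],[0,0,0,0,0,0],[0,0,-0.005,0,0,0],[0,0,-0.03,0,0,0],[0,0,-0.06,0,0,0],[0,0,-0.07,0,0,0]]' 0.26
python3 -c "
from h import *
tubes([(.505,-.466)])
go((.505,-.466,.07),-81.6)"
```

```text
time_s: 13.83
tcp_pos: [0.5604, -0.2389, 0.0306]
orientation: [0.735, 0.678, -0.0, 0.0]
ft_force: [0.2, 0.3, -0.1]
width: 0.148
grip_force: 30.0
time_s: 14.33
tcp_pos: [0.5633, -0.2403, 0.1064]
orientation: [0.735, 0.678, 0.001, 0.005]
ft_force: [0.2, 0.1, 1.1]
width: 0.256
grip_force: 0.0
(0.505, -0.466) ctr [ 0.5052 -0.4661] len 0.09 close yaw -81.4 area 123
t 14.38 tcp [ 0.5639 -0.2407  0.1071] d [-0.229  -0.0412  0.0383] rv [ 0.0139 -0.0014  1.3445] rows 11.0
```

```bash
python3 jog.py '[[-0.02,-0.003,0,0,0,0.12],[-0.04,-0.007,0,0,0,0.24],[-0.06,-0.01,0,0,0,0.36],[-0.08,-0.013,0,0,0,0.48],[-0.1,-0.016,0,0,0,0.6],[-0.12,-0.02,0,0,0,0.72],[-0.14,-0.023,0,0,0,0.84],[-0.16,-0.026,0,0,0,0.96],[-0.18,-0.03,0.01,0,0,1.08],[-0.2,-0.033,0.02,0,0,1.2],[-0.22,-0.036,0.03,0,0,1.32],[-0.231,-0.037,0.03,0,0,1.345],[-0.231,-0.037,0.03,0,0,1.345],[-0.231,-0.037,0.03,0,0,1.345]]' 0.4
python3 -c "
from h import *
go((.505,-.466,.002),-81.5)"
```

```text
time_s: 15.55
tcp_pos: [0.5055, -0.4662, 0.0719]
orientation: [0.997, 0.074, 0.001, 0.001]
ft_force: [0.8, 0.6, -0.2]
width: 0.398
grip_force: 0.0
t 15.55 tcp [ 0.5055 -0.4662  0.0719] d [-0.0006 -0.0004  0.0699] rv [ 0.0019 -0.0016 -0.0011] rows 2.0
```

```bash
python3 jog.py '[[0,0,0.03,0,0,0],[0,0,0.055,0,0,0],[0,0,0.068,0,0,0],[0,0,0.069,0,0,0],[0,0,0.069,0,0,0]]' 0.4
python3 jog.py '[[0,0,0,0,0,0],[0,0,0,0,0,0],[0,0,0,0,0,0],[0,0,0,0,0,0],[0,0,0,0,0,0],[0,0,0,0,0,0]]' 0
python3 - <<'E'
from h import *
tubes([(.513,-.0756)])
c=cap('top'); save(c,'t2.png',(330,190,400,260),8)
go((.5257,-.2365,.12),-4.6)
E
```

```text
time_s: 15.97
tcp_pos: [0.5062, -0.4651, 0.0028]
orientation: [0.997, 0.074, 0.001, 0.001]
ft_force: [0.2, -0.3, 0.5]
width: 0.396
grip_force: 0.0
time_s: 16.47
tcp_pos: [0.506, -0.4667, 0.0035]
orientation: [0.997, 0.073, 0.001, 0.002]
ft_force: [0.6, 0.6, 2.0]
width: 0.152
grip_force: 30.0
(0.513, -0.0756) ctr [ 0.513  -0.0757] len 0.089 close yaw 82.30000000000001 area 123
t 16.57 tcp [ 0.506  -0.4667  0.0035] d [ 0.0531 -0.2245 -0.1171] rv [ 4.0000e-03  5.0000e-04 -1.3447e+00] rows 11.0
```

View pics/t2.png

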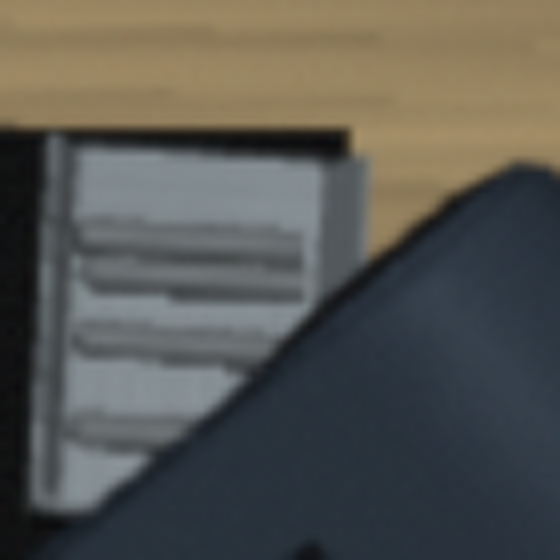

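Four tubes lie crosswise in the tray (crop rows 240, 275, 340 and 430), and there's a gap between rows 340 and 430. The fifth goes there.

```bash
python3 jog.py '[[0,0,-0.04,0,0,0],[0,0,-0.08,0,0,-0.1],[0.005,-0.02,-0.1,0,0,-0.22],[0.01,-0.04,-0.1,0,0,-0.34],[0.015,-0.06,-0.1,0,0,-0.46],[0.02,-0.08,-0.1,0,0,-0.58],[0.025,-0.1,-0.1,0,0,-0.7],[0.03,-0.125,-0.1,0,0,-0.82],[0.036,-0.15,-0.1,0,0,-0.94],[0.042,-0.175,-0.1,0,0,-1.06],[0.048,-0.2,-0.1,0,0,-1.18],[0.053,-0.2245,-0.1,0,0,-1.3],[0.053,-0.2245,-0.1,0,0,-1.345],[0.053,-0.2245,-0.1,0,0,-1.345],[0.053,-0.2245,-0.1,0,0,-1.345]]' 0
python3 -c "
from h import *
go((.5257,-.2365,.030),-4.6)"
```

```text
time_s: 17.82
tcp_pos: [0.5256, -0.2364, 0.1023]
orientation: [0.735, 0.678, -0.0, 0.002]
ft_force: [0.8, -0.6, -0.9]
width: 0.147
grip_force: 30.0
t 17.82 tcp [ 0.5256 -0.2364  0.1023] d [ 0.0001 -0.      0.0723] rv [ 0.0021  0.0024 -0.0006] rows 2.0
```

```bash
python3 jog.py '[[0,0,0.03,0,0,0],[0,0,0.055,0,0,0],[0,0,0.068,0,0,0],[0,0,0.071,0,0,0],[0,0,0.071,0,0,0]]' 0
python3 jog.py '[[0,0,0,0,0,0],[0,0,0,0,0,0],[0,0,-0.005,0,0,0],[0,0,-0.03,0,0,0],[0,0,-0.06,0,0,0],[0,0,-0.071,0,0,0]]' 0.26
python3 -c "
from h import *
go((.513,-.0757,.07),82.3)"
```

```text
time_s: 18.23
tcp_pos: [0.5249, -0.2371, 0.0303]
orientation: [0.736, 0.677, -0.0, 0.0]
ft_force: [-0.7, 0.0, -0.6]
width: 0.152
grip_force: 30.0
time_s: 18.73
tcp_pos: [0.5275, -0.2377, 0.1068]
orientation: [0.735, 0.678, 0.001, 0.005]
ft_force: [0.1, -0.8, -0.5]
width: 0.261
grip_force: 0.0
t 18.73 tcp [ 0.5275 -0.2377  0.1068] d [ 0.1606 -0.0277  0.0357] rv [ 0.0022  0.0109 -1.5164] rows 13.0
```

```bash
python3 jog.py '[[0.012,-0.002,0,0,0,-0.12],[0.024,-0.004,0,0,0,-0.24],[0.036,-0.006,0,0,0,-0.36],[0.048,-0.008,0,0,0,-0.48],[0.06,-0.01,0,0,0,-0.6],[0.072,-0.012,0,0,0,-0.72],[0.084,-0.014,0,0,0,-0.84],[0.096,-0.016,0,0,0,-0.96],[0.11,-0.018,0,0,0,-1.08],[0.125,-0.02,0,0,0,-1.2],[0.14,-0.022,0.01,0,0,-1.32],[0.159,-0.0255,0.02,0,0,-1.44],[0.159,-0.0255,0.032,0,0,-1.516],[0.159,-0.0255,0.032,0,0,-1.516],[0.159,-0.0255,0.032,0,0,-1.516]]' 0.4
python3 -c "
from h import *
go((.513,-.0757,.002),82.3)"
```

```text
time_s: 19.98
tcp_pos: [0.5129, -0.0758, 0.0703]
orientation: [0.068, 0.998, -0.001, 0.001]
ft_force: [-0.3, 0.1, -0.1]
width: 0.401
grip_force: 0.0
t 19.98 tcp [ 0.5129 -0.0758  0.0703] d [0.0001 0.0003 0.0683] rv [-0.0021  0.0023 -0.002 ] rows 2.0
```

```bash
python3 jog.py '[[0,0,0.03,0,0,0],[0,0,0.055,0,0,0],[0,0,0.065,0,0,0],[0,0,0.068,0,0,0],[0,0,0.068,0,0,0]]' 0.4
python3 jog.py '[[0,0,0,0,0,0],[0,0,0,0,0,0],[0,0,0,0,0,0],[0,0,0,0,0,0],[0,0,0,0,0,0],[0,0,0,0,0,0]]' 0
python3 - <<'E'
from h import *
c=cap('top'); save(c,'t3.png',(320,190,400,260),8); np.save('top3.npy',c,allow_pickle=True)
go((.557,-.239,.12),-4.6)
E
```

```text
time_s: 20.4
tcp_pos: [0.513, -0.0765, 0.002]
orientation: [0.068, 0.998, -0.001, 0.001]
ft_force: [-0.2, -0.0, 0.2]
width: 0.398
grip_force: 0.0
time_s: 20.9
tcp_pos: [0.5134, -0.0762, 0.0028]
orientation: [0.067, 0.998, -0.001, 0.002]
ft_force: [0.0, 0.3, 5.2]
width: 0.149
grip_force: 30.0
t 20.95 tcp [ 0.5134 -0.0762  0.0028] d [-0.0655 -0.1557 -0.1167] rv [8.0000e-04 4.5000e-03 1.5164e+00] rows 13.0
```

View pics/t3.png

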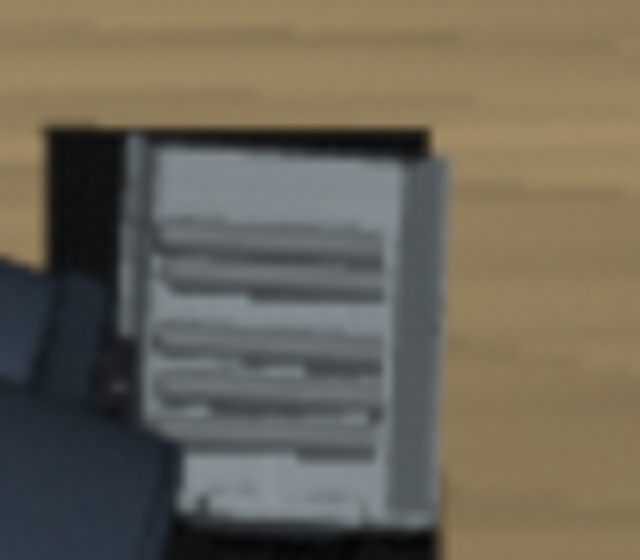

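```bash
python3 jog.py '[[0,0,-0.04,0,0,0],[0,0,-0.08,0,0,0.1],[-0.005,-0.012,-0.1,0,0,0.22],[-0.01,-0.024,-0.1,0,0,0.34],[-0.015,-0.036,-0.1,0,0,0.46],[-0.02,-0.05,-0.1,0,0,0.58],[-0.025,-0.064,-0.1,0,0,0.7],[-0.03,-0.078,-0.1,0,0,0.82],[-0.036,-0.092,-0.1,0,0,0.94],[-0.044,-0.106,-0.1,0,0,1.06],[-0.051,-0.12,-0.1,0,0,1.18],[-0.058,-0.135,-0.1,0,0,1.3],[-0.065,-0.15,-0.1,0,0,1.42],[-0.065,-0.156,-0.1,0,0,1.516],[-0.065,-0.156,-0.1,0,0,1.516],[-0.065,-0.156,-0.1,0,0,1.516]]' 0
python3 -c "
from h import *
go((.557,-.239,.030),-4.6)"
```

```text
time_s: 22.28
tcp_pos: [0.5555, -0.2389, 0.102]
orientation: [0.734, 0.679, -0.0, 0.001]
ft_force: [-0.6, 0.3, -0.3]
width: 0.152
grip_force: 30.0
t 22.28 tcp [ 0.5555 -0.2389  0.102 ] d [0.0001 0.0015 0.072 ] rv [0.0005 0.001  0.0021] rows 2.0
```

```bash
python3 jog.py '[[0,0.001,0.03,0,0,0],[0,0.0015,0.055,0,0,0],[0,0.0015,0.068,0,0,0],[0,0.0015,0.072,0,0,0],[0,0.0015,0.072,0,0,0]]' 0
python3 jog.py '[[0,0,0,0,0,0],[0,0,0,0,0,0],[0,0,-0.005,0,0,0],[0,0,-0.03,0,0,0],[0,0,-0.06,0,0,0],[0.06,0,-0.09,0,0,0],[0.09,-0.02,-0.11,0,0,0],[0.13,-0.04,-0.11,0,0,0],[0.17,-0.06,-0.11,0,0,0],[0.21,-0.08,-0.11,0,0,0],[0.21,-0.08,-0.11,0,0,0]]' 0.26
python3 - <<'E'
from h import *
c=cap('top'); save(c,'t4.png',(320,190,400,260),8); np.save('top4.npy',c,allow_pickle=True)
go((.479,-.2327,.13),-4.6)
E
```

```text
time_s: 22.7
tcp_pos: [0.5568, -0.2382, 0.0293]
orientation: [0.734, 0.679, -0.0, -0.0]
ft_force: [0.1, 0.9, -0.5]
width: 0.149
grip_force: 30.0
time_s: 23.62
tcp_pos: [0.4928, -0.0207, 0.1416]
orientation: [0.735, 0.679, 0.0, 0.002]
ft_force: [-0.6, 0.2, 0.2]
width: 0.262
grip_force: 0.0
t 23.67 tcp [ 0.4891 -0.0165  0.1412] d [-0.2164  0.0066  0.0109] rv [-0.003  -0.0014  0.0035] rows 6.0
```

View pics/t4.png

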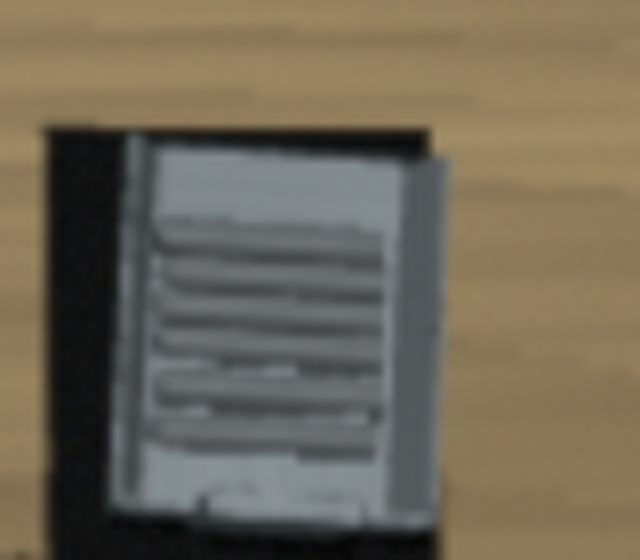

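```bash
python3 jog.py '[[-0.04,0.001,0,0,0,0],[-0.08,0.002,0,0,0,0],[-0.12,0.003,0,0,0,0],[-0.16,0.004,0,0,0,0],[-0.2,0.006,0,0,0,0],[-0.2164,0.0066,0.01,0,0,0],[-0.2164,0.0066,0.01,0,0,0],[-0.2164,0.0066,0.01,0,0,0]]' 0.5
python3 -c "
from h import *
go((.479,-.2327,.039),-4.6)"
```

```text
time_s: 24.33
tcp_pos: [0.4836, -0.2408, 0.1309]
orientation: [0.736, 0.677, 0.0, 0.002]
ft_force: [-0.7, 0.6, 0.0]
width: 0.498
grip_force: 0.0
t 24.33 tcp [ 0.4836 -0.2408  0.1309] d [ 0.0079 -0.0055  0.0919] rv [ 0.0023  0.002  -0.0023] rows 3.0
```

```bash
python3 jog.py '[[0.008,-0.0055,0,0,0,0],[0.008,-0.0055,0,0,0,0],[0.008,-0.0055,0.03,0,0,0],[0.008,-0.0055,0.06,0,0,0],[0.008,-0.0055,0.085,0,0,0],[0.008,-0.0055,0.0915,0,0,0],[0.008,-0.0055,0.0915,0,0,0]]' 0.5
python3 jog.py '[[0,0,0,0,0,0],[0,0,0,0,0,0],[0,0,0,0,0,0],[0,0,0,0,0,0],[0,0,0,0,0,0],[0,0,0,0,0,0],[0,0,0,0,0,0],[0,0,0,0,0,0],[0,0,0,0,0,0]]' 0
python3 -c "
from h import *
go((.479,-.2327,.039),-4.6)"
```

```text
time_s: 24.92
tcp_pos: [0.478, -0.2291, 0.0376]
orientation: [0.734, 0.679, -0.0, -0.001]
ft_force: [0.0, 1.0, 0.2]
width: 0.503
grip_force: 0.0
time_s: 25.67
tcp_pos: [0.4766, -0.2307, 0.0393]
orientation: [0.735, 0.678, -0.001, -0.001]
ft_force: [-5.7, -1.2, 6.5]
width: 0.111
grip_force: 30.0
t 25.67 tcp [ 0.4766 -0.2307  0.0393] d [-0.0018  0.0025  0.0003] rv [-0.003   0.0002 -0.    ] rows 1.0
```

```bash
python3 jog.py '[[0,0,-0.004,0,0,0],[0,0,-0.01,0,0,0],[0,0,-0.02,0,0,0],[0,0,-0.035,0,0,0],[0,0,-0.055,0,0,0],[0,0,-0.08,0,0,0],[0,0,-0.1,0,0,0],[0,0,-0.12,0,0,0],[0,0,-0.13,0,0,0],[0,0,-0.13,0,0,0],[0,0,-0.13,0,0,0]]' 0
python3 - <<'E'
from h import *
c=cap('scene'); save(c,'s2.png',(120,170,290,300),4.6); np.save('scene2.npy',c,allow_pickle=True)
print(st()['width'],st()['moment'],st()['ft_force'])
E
```

```text
time_s: 26.58
tcp_pos: [0.4788, -0.231, 0.1689]
orientation: [0.735, 0.678, -0.0, 0.001]
ft_force: [-0.5, 0.7, -7.1]
width: 0.11
grip_force: 30.1
0.11118111349307414 [ 0.04476694  0.30371117 -0.03850322] [-0.94836332  0.17493298 -6.18146241]
```

View pics/s2.png

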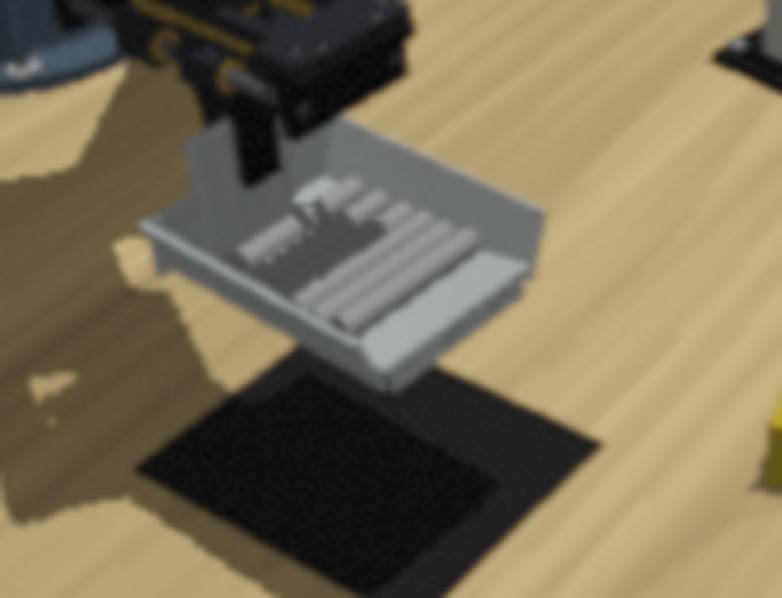

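Six tubes lie crosswise, and the tray hangs level about 130 mm above the mat. Next, check the pitch and refine the magazine's rim bar.

Run:
```python
from h import *
c=np.load('scene2.npy',allow_pickle=True).item(); P=cloud(c)
# lip slope face: crop pixels
u0,v0=120+440/4.6,170+310/4.6
m=np.array([(u,v) for u in range(int(120+390/4.6),int(120+500/4.6)) for v in range(int(170+275/4.6),int(170+335/4.6))])
poly=np.array([[380,340],[490,262],[520,270],[385,355]],np.float32)/4.6+[120,170]
mask=np.zeros(c['depth'].shape,np.uint8); cv2.fillPoly(mask,[np.int32(poly.round())],1)
q=P[mask>0]; q=q[q[:,2]>.1]; A=np.c_[q[:,:2],np.ones(len(q))]; s,_,_,_=np.linalg.lstsq(A,q[:,2],rcond=None); print('lip grad',s[:2],np.degrees(np.arctan(np.linalg.norm(s[:2]))),q.mean(0),len(q),(A@s-q[:,2]).std())
t=cap('top'); np.save('top5.npy',t,allow_pickle=True); sc=c
im1=cv2.resize(t['color'][185:265,150:230,::-1],(580,580),interpolation=cv2.INTER_CUBIC); 
cv2.imwrite('pics/m5.png',im1)
```

```text
lip grad [ 0.99413549 -0.15227335] 45.163678801162376 [ 0.62257517 -0.24890287  0.15274845] 159 0.004405526525332515
```

View pics/m5.png

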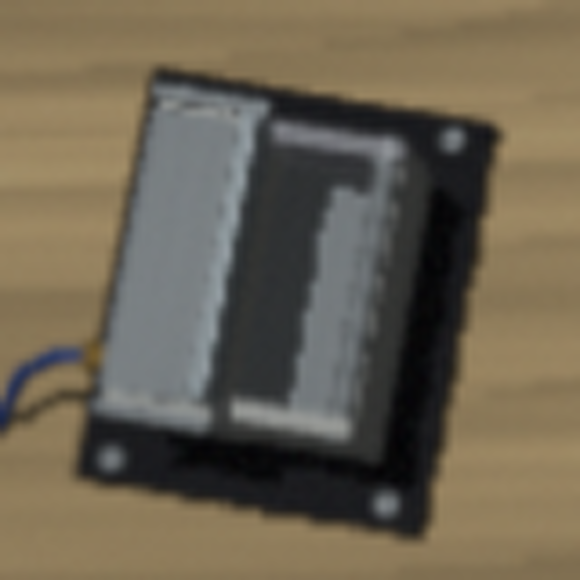

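Run:
```python
from h import *
t=np.load('top5.npy',allow_pickle=True).item()
O=np.array([.5712,.2723]); a=np.radians(80); X=np.array([np.cos(a),np.sin(a)]); Y=np.array([X[1],-X[0]])
def mag(cr,z):
    p=at_z(t,(np.array(cr,float)+.5)/7.25-.5+np.array([150,185]),z)[:,:2]-O
    return (np.c_[p@X,p@Y]*1000).round(1).tolist()
print('strips',mag([(272,130),(400,148),(230,412),(350,432)],.110))
print('bar line',mag([(385,160),(350,405)],.110), mag([(407,150),(362,437)],.110))
print('flange top mid',mag([(262,115),(205,418)],.146))
print('housing left',mag([(152,90),(95,405)],.112))
print('base',mag([(155,70),(497,130),(425,535),(80,475)],.006))
c=np.load('scene2.npy',allow_pickle=True).item()
T=np.array([.4785,-.231,.169]); Ro=R.from_euler('z',-4.6,degrees=True)
for pit in(0,3):
    Rp=Ro*R.from_euler('y',pit,degrees=True); g=np.array([-57,0,54])/1000
    G=T+[0,0,.0185]
    pts=np.array([[91,45,17.7],[91,-45,17.7],[-57,30,70],[-57,-30,70]])/1000
    pts[:,1]-=.0026
    print(pit,((proj(c,G+Rp.apply(pts-g))-[120,170]+.5)*4.6-.5).round(0).tolist())
```

```text
strips [[23.1, 61.7], [-32.4, 62.7], [18.7, -59.5], [-33.0, -59.6]]
bar line [[-27.0, 56.6], [-31.0, -48.4]] [[-35.5, 62.3], [-38.4, -60.9]]
flange top mid [[21.6, 61.8], [21.8, -66.4]]
housing left [[76.9, 70.3], [75.6, -66.1]]
base [[100.9, 96.3], [-58.1, 93.7], [-58.1, -91.3], [99.9, -90.3]]
0 [[525.0, 261.0], [394.0, 356.0], [281.0, 86.0], [189.0, 137.0]]
3 [[523.0, 272.0], [392.0, 367.0], [283.0, 87.0], [190.0, 138.0]]
```

```bash
python3 -c "
from h import *
go((.5345,.071,.165),80)"
```

```text
t 26.68 tcp [ 0.4779 -0.2303  0.1675] d [0.3049 0.0324 0.0024] rv [-1.0000e-03 -6.0000e-04 -1.4762e+00] rows 12.0
```

```bash
python3 jog.py '[[0.003,0,0,0,0,-0.015],[0.009,0.001,0,0,0,-0.045],[0.018,0.002,0,0,0,-0.09],[0.03,0.003,0,0,0,-0.15],[0.045,0.005,0,0,0,-0.22],[0.063,0.006,0,0,0,-0.3],[0.083,0.008,0,0,0,-0.4],[0.104,0.01,0,0,0,-0.5],[0.125,0.013,0,0,0,-0.6],[0.146,0.015,0,0,0,-0.7],[0.167,0.017,0,0,0,-0.8],[0.188,0.02,0,0,0,-0.9],[0.209,0.022,0,0,0,-1],[0.23,0.024,0,0,0,-1.1],[0.25,0.026,0,0,0,-1.2],[0.268,0.028,0,0,0,-1.29],[0.284,0.03,0,0,0,-1.37],[0.296,0.031,0.001,0,0,-1.43],[0.303,0.032,0.002,0,0,-1.465],[0.305,0.0324,0.002,0,0,-1.476]]'
python3 jog.py '[[0,0,0,0,0,0],[0,0,0,0,0,0]]'
python3 - <<'E'
from h import *
go((.5421,.114,.153),80)
t=cap('top'); np.save('top6.npy',t,allow_pickle=True)
s=cap('scene'); np.save('scene6.npy',s,allow_pickle=True)
a=cv2.resize(t['color'][185:270,160:260,::-1],(700,595),interpolation=cv2.INTER_CUBIC)
cv2.imwrite('pics/m6.png',a)
E
```

```text
time_s: 28.35
tcp_pos: [0.5353, 0.0717, 0.1655]
orientation: [0.086, 0.996, -0.001, 0.0]
ft_force: [-1.2, -0.4, -6.8]
width: 0.115
grip_force: 30.1
time_s: 28.52
tcp_pos: [0.5355, 0.0698, 0.166]
orientation: [0.087, 0.996, -0.001, 0.001]
ft_force: [-1.1, 0.8, -5.9]
width: 0.113
grip_force: 30.1
t 28.52 tcp [0.5355 0.0698 0.166 ] d [0.0013 0.0447 0.0128] rv [-0.0024  0.0017 -0.0006] rows 2.0
```

View pics/m6.png

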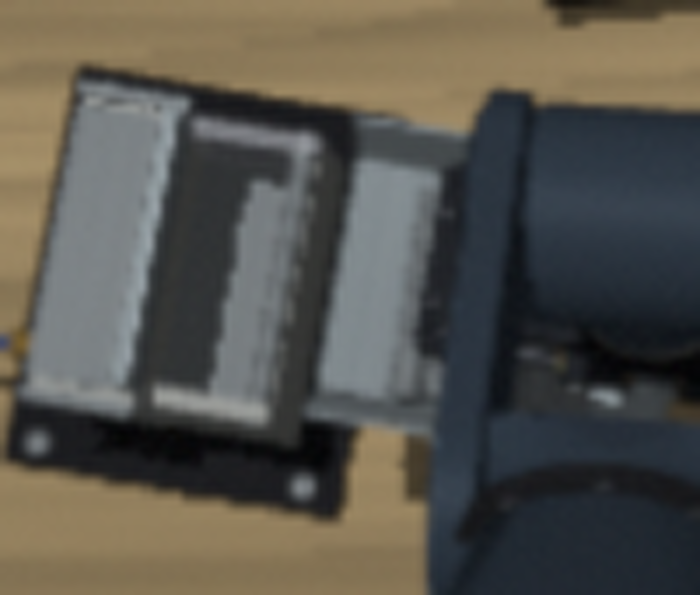

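Tray's lip edge, (355,150)→(322,395), runs parallel to the slot and is centred on it. Now forward over the bar, then down in small steps.

```bash
python3 jog.py '[[0,0.005,0,0,0,0],[0.001,0.013,0,0,0,0],[0.001,0.022,0,0,0,0],[0.001,0.031,0,0,0,0],[0.001,0.039,0,0,0,0],[0.001,0.045,0,0,0,0],[0.001,0.045,0.004,0,0,0],[0.001,0.045,0.01,0,0,0],[0.001,0.045,0.016,0,0,0],[0.001,0.045,0.02,0,0,0],[0.001,0.045,0.024,0,0,0],[0.001,0.045,0.024,0,0,0]]'
python3 jog.py '[[0,0,0.002,0,0,0],[0,0,0.004,0,0,0],[0,0,0.005,0,0,0],[0,0,0.005,0,0,0]]'
python3 jog.py '[[0,0,0.002,0,0,0],[0,0,0.003,0,0,0],[0,0,0.003,0,0,0]]'
python3 -c "
from h import *
go((.5414,.110,.133),80); print(st()['moment'])"
```

```text
time_s: 29.62
tcp_pos: [0.5418, 0.1143, 0.1409]
orientation: [0.088, 0.996, -0.001, -0.0]
ft_force: [-0.6, 1.2, -6.2]
width: 0.115
grip_force: 30.1
time_s: 29.95
tcp_pos: [0.543, 0.1141, 0.1379]
orientation: [0.087, 0.996, -0.001, 0.002]
ft_force: [-1.4, -3.4, -0.1]
width: 0.113
grip_force: 30.0
time_s: 30.2
tcp_pos: [0.5434, 0.1138, 0.1352]
orientation: [0.087, 0.996, -0.001, 0.002]
ft_force: [-1.7, -5.7, 3.6]
width: 0.116
grip_force: 30.5
t 30.2 tcp [0.5434 0.1138 0.1352] d [ 0.0013 -0.0041  0.0022] rv [-0.0025  0.0043 -0.0003] rows 1.0
[-0.21213584  0.15295039  0.14410398]
```

```bash
python3 jog.py '[[0,0,-0.001,0,0,0],[0,-0.002,-0.001,0,0,0],[0,-0.004,-0.001,0,0,0],[0,-0.004,-0.001,0,0,0]]'
python3 jog.py '[[0,-0.002,0,0,0,0],[0,-0.002,0,0,0,0]]'
python3 jog.py '[[0,-0.002,0,0,0,0],[0,-0.002,0,0,0,0]]'
python3 -c "
from h import *
go((.5414,.110,.133),80); s=cap('scene'); np.save('scene7.npy',s,allow_pickle=True); save(s,'s7.png',(215,110,375,230),5)"
```

```text
time_s: 30.53
tcp_pos: [0.5425, 0.1115, 0.1356]
orientation: [0.088, 0.996, -0.0, 0.002]
ft_force: [0.3, 2.3, -0.0]
width: 0.116
grip_force: 30.3
time_s: 30.7
tcp_pos: [0.5421, 0.109, 0.1354]
orientation: [0.087, 0.996, -0.001, 0.002]
ft_force: [0.2, 1.3, 1.0]
width: 0.115
grip_force: 30.4
time_s: 30.87
tcp_pos: [0.5415, 0.1066, 0.1352]
orientation: [0.087, 0.996, -0.001, 0.001]
ft_force: [1.1, 1.3, 0.4]
width: 0.112
grip_force: 30.4
t 30.87 tcp [0.5415 0.1066 0.1352] d [0.0008 0.0034 0.0022] rv [-0.0019  0.0029 -0.0003] rows 1.0
```

View pics/s7.png

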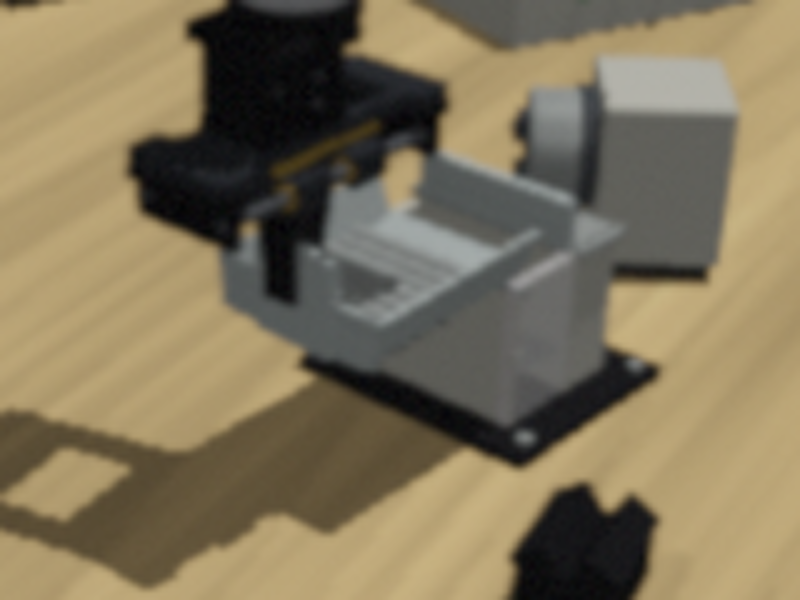

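The tray's lip sits over the bar edge; the hook is hidden. I'll keep drawing back until the hook catches.

```bash
python3 jog.py '[[0,-0.002,0,0,0,0],[0,-0.002,0,0,0,0]]' | grep -E 'tcp|ft'
python3 jog.py '[[0,-0.002,0,0,0,0],[0,-0.002,0,0,0,0]]'| grep -E 'tcp|ft'
python3 jog.py '[[0,-0.001,0,0,0,0],[0,-0.001,0,0,0,0]]'| grep -E 'tcp|ft'
```

```text
tcp_pos: [0.5413, 0.1052, 0.1352]
ft_force: [2.1, 4.9, 0.6]
tcp_pos: [0.5412, 0.1051, 0.135]
ft_force: [3.2, 12.0, -3.2]
tcp_pos: [0.5412, 0.105, 0.1349]
ft_force: [3.6, 14.0, -3.4]
```

```bash
python3 jog.py '[[0,0.003,0,0,0,0],[0,0.005,0,0,0,0],[0,0.005,0,0,0,0]]'| grep -E 'tcp|ft'
python3 jog.py '[[0,0.0018,-0.0068,0.05,0,0],[0,0.0037,-0.0136,0.1,0,0],[0,0.0062,-0.0202,0.15,0,0],[0,0.0087,-0.0268,0.2,0,0],[0,0.0118,-0.0331,0.25,0,0],[0,0.015,-0.0394,0.3,0,0],[0,0.0188,-0.0454,0.35,0,0],[0,0.0226,-0.0514,0.4,0,0],[0,0.0226,-0.0514,0.4,0,0],[0,0.0226,-0.0514,0.4,0,0]]'
python3 -c "
from h import *
s=st();print(np.round(s['q'],2),s['moment'].round(2))"
```

```text
tcp_pos: [0.5414, 0.1055, 0.1354]
ft_force: [0.4, -2.3, 2.6]
time_s: 32.5
tcp_pos: [0.5455, 0.1303, 0.1862]
orientation: [0.085, 0.976, -0.197, -0.016]
ft_force: [1.0, 2.9, 0.4]
width: 0.114
grip_force: 30.3
[ 0.23  0.59  1.51 -0.39  1.23 -1.  ] [ 1.42 -0.39 -0.02]
```

```bash
python3 jog.py '[[0,0.0018,-0.0068,0.05,0,0],[0,0.0037,-0.0136,0.1,0,0],[0,0.0049,-0.017,0.125,0,0],[0,0.0062,-0.0202,0.15,0,0],[0,0.0074,-0.0235,0.175,0,0],[0,0.0087,-0.0268,0.2,0,0],[0,0.0087,-0.0268,0.2,0,0],[0,0.0102,-0.03,0.225,0,0],[0,0.0118,-0.0331,0.25,0,0],[0,0.0118,-0.0331,0.25,0,0],[0,0.015,-0.0394,0.3,0,0],[0,0.015,-0.0394,0.3,0,0],[0,0.0188,-0.0454,0.35,0,0],[0,0.0188,-0.0454,0.35,0,0],[0,0.0226,-0.0514,0.4,0,0],[0,0.0226,-0.0514,0.4,0,0],[0,0.0226,-0.0514,0.4,0,0],[0,0.0226,-0.0514,0.4,0,0],[0,0.0226,-0.0514,0.4,0,0]]'
python3 - <<'E'
from h import *
s=st();print(np.round(s['q'],2),s['moment'].round(2))
t=cap('top'); s=cap('scene'); np.save('scene8.npy',s,allow_pickle=True)
a=cv2.resize(t['color'][185:270,150:250,::-1],(400,340),interpolation=cv2.INTER_CUBIC)
b=cv2.resize(s['color'][100:240,240:380,::-1],(400,400),interpolation=cv2.INTER_CUBIC)
cv2.imwrite('pics/m8.png',np.hstack([cv2.copyMakeBorder(a,0,60,0,0,cv2.BORDER_CONSTANT),b]))
E
```

```text
time_s: 34.08
tcp_pos: [0.5518, 0.1697, 0.224]
orientation: [0.081, 0.918, -0.387, -0.033]
ft_force: [0.5, 5.4, -1.4]
width: 0.115
grip_force: 30.5
[ 0.42  0.73  1.29 -0.64  1.63 -0.84] [ 2.07 -0.27 -0.05]
```

View pics/m8.png

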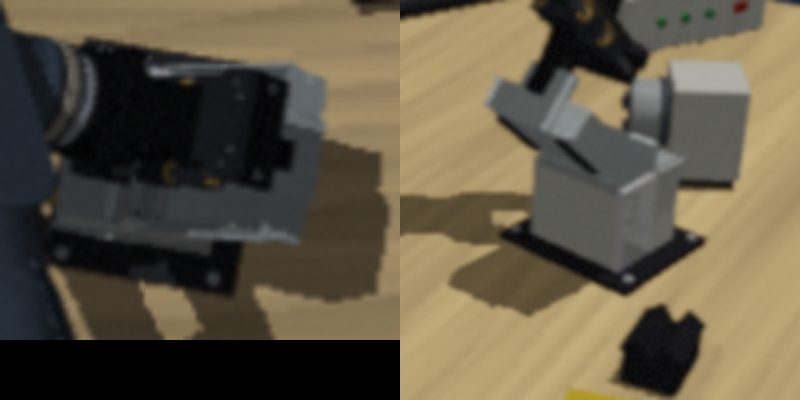

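The tray is tipped about 46° on the bar, with the gripper over it; the magazine hasn't moved. I'll tip slightly further, wait, then return it level.

```bash
python3 jog.py '[[0,0.0018,-0.0068,0.05,0,0],[0,0.0037,-0.0136,0.1,0,0],[0,0.0037,-0.0136,0.1,0,0],[0,0.0037,-0.0136,0.1,0,0],[0,0.0037,-0.0136,0.1,0,0],[0,0.0037,-0.0136,0.1,0,0],[0,0.0037,-0.0136,0.1,0,0],[0,0.0037,-0.0136,0.1,0,0],[0,0.0037,-0.0136,0.1,0,0],[0,0.0037,-0.0136,0.1,0,0],[0,0.0037,-0.0136,0.1,0,0],[0,0.0037,-0.0136,0.1,0,0]]'
python3 - <<'E'
from h import *
s=st();print(np.round(s['q'],2))
c=cap('scene')
# bright/dark analysis of clear end wall: mean colour per row
p=[proj(c,np.array([.5712,.2723,z])+.001*np.array([x*np.cos(np.radians(80))+60*.985,x*np.sin(np.radians(80))-60*.174,0]))[0].round(1).tolist() for z in(.03,.1) for x in(-25,25)]
print(p)
np.save('scene9.npy',c,allow_pickle=True)
d0=np.load('scene7.npy',allow_pickle=True).item()
(u0,v0),(u1,v1)=np.min(p,0),np.max(p,0)
for v in range(int(v0),int(v1)+1,2):
    print(v,[int(c['color'][v,u].mean()) for u in range(int(u0)-2,int(u1)+3,2)],[int(d0['color'][v,u].mean()) for u in range(int(u0)-2,int(u1)+3,2)])
E
```

```text
time_s: 35.18
tcp_pos: [0.5543, 0.1811, 0.2324]
orientation: [0.079, 0.896, -0.435, -0.037]
ft_force: [0.6, 0.6, 5.3]
width: 0.118
grip_force: 30.6
[ 0.46  0.78  1.23 -0.7   1.73 -0.83]
[[317.1, 186.8], [326.3, 181.0], [318.7, 167.5], [328.0, 162.1]]
162 [81, 82, 83, 87, 117, 145, 136, 106] [87, 82, 85, 97, 125, 148, 138, 109]
164 [82, 85, 113, 135, 140, 120, 104, 97] [81, 85, 117, 143, 146, 123, 107, 99]
166 [79, 128, 147, 124, 105, 102, 101, 95] [84, 128, 147, 128, 108, 104, 104, 98]
168 [84, 98, 100, 98, 102, 101, 101, 95] [87, 101, 102, 102, 105, 104, 105, 97]
170 [89, 95, 95, 97, 99, 101, 102, 93] [92, 97, 100, 104, 105, 104, 104, 97]
172 [89, 95, 96, 92, 94, 100, 101, 92] [92, 97, 101, 105, 104, 103, 104, 95]
174 [90, 93, 94, 95, 99, 101, 101, 92] [93, 98, 103, 104, 105, 104, 104, 95]
176 [90, 94, 94, 89, 97, 102, 101, 94] [93, 97, 100, 103, 104, 105, 104, 96]
178 [91, 95, 91, 93, 96, 99, 101, 96] [94, 98, 98, 98, 99, 103, 104, 99]
180 [91, 97, 101, 96, 95, 96, 100, 95] [95, 101, 104, 98, 99, 100, 103, 98]
182 [92, 92, 96, 98, 100, 101, 100, 97] [94, 95, 100, 101, 102, 103, 102, 99]
184 [92, 92, 91, 96, 100, 101, 99, 96] [95, 95, 95, 100, 104, 104, 103, 99]
186 [93, 91, 81, 82, 88, 96, 97, 78] [95, 92, 85, 84, 90, 100, 99, 80]
```

```bash
python3 jog.py '[[0,-0.0012,0.0069,-0.05,0,0],[0,-0.0023,0.0139,-0.1,0,0],[0,-0.0028,0.021,-0.15,0,0],[0,-0.0032,0.028,-0.2,0,0],[0,-0.003,0.035,-0.25,0,0],[0,-0.0027,0.0421,-0.3,0,0],[0,-0.0018,0.0491,-0.35,0,0],[0,-0.0008,0.0561,-0.4,0,0],[0,0.0008,0.063,-0.45,0,0],[0,0.0025,0.0699,-0.5,0,0],[0,0.0048,0.0765,-0.55,0,0],[0,0.0072,0.0831,-0.6,0,0],[0,0.0102,0.0896,-0.65,0,0],[0,0.0132,0.096,-0.7,0,0],[0,0.0168,0.1021,-0.75,0,0],[0,0.0204,0.1081,-0.8,0,0],[0,0.0245,0.1138,-0.85,0,0],[0,0.0287,0.1195,-0.9,0,0],[0,0.0287,0.1195,-0.9,0,0],[0,0.0287,0.1195,-0.9,0,0]]'
python3 -c "
from h import *
go((.5421,.111,.175),80)"
```

```text
time_s: 36.9
tcp_pos: [0.5401, 0.1054, 0.1347]
orientation: [0.088, 0.996, -0.002, -0.0]
ft_force: [-1.7, -3.8, 3.3]
width: 0.113
grip_force: 30.2
t 36.9 tcp [0.5401 0.1054 0.1347] d [-0.0009  0.0057 -0.0403] rv [-0.0042 -0.0006 -0.0024] rows 1.0
```

```bash
python3 jog.py '[[0,0.002,-0.001,0,0,0],[0,0.003,-0.004,0,0,0],[0,0.003,-0.01,0,0,0],[0,0.003,-0.02,0,0,0],[0,0.003,-0.035,0,0,0],[0,-0.01,-0.042,0,0,0],[0,-0.03,-0.045,0,0,0],[0,-0.05,-0.045,0,0,0],[0,-0.07,-0.045,0,0,0],[0,-0.085,-0.045,0,0,0],[0,-0.09,-0.045,0,0,0],[0,-0.09,-0.045,0,0,0],[0,-0.09,-0.045,0,0,0]]'
python3 - <<'E'
from h import *
t=cap('top'); np.save('top10.npy',t,allow_pickle=True); s=cap('scene'); np.save('scene10.npy',s,allow_pickle=True)
O=np.array([.5712,.2723]); a=np.radians(80); X=np.array([np.cos(a),np.sin(a)]); Y=np.array([-X[1],X[0]])
b=np.load('top5.npy',allow_pickle=True).item()
for c in(b,t):
    # gray profile along slot (y) and depth z at points inside the slot
    for x in(-15,-8,0,8,15):
        P=np.array([np.r_[O+X*x/1e3+Y*y/1e3,.05] for y in range(-56,57,8)])
        uv=proj(c,P).round().astype(int); z=at_depth(c,uv)[:,2]
        print(x,[int(c['color'][v,u].mean()) for u,v in uv],(z*1e3).round().astype(int).tolist())
    print()
print(st()['ft_force'])
# tray floor content: compare gray along tray x in scene
E
```

```text
time_s: 37.98
tcp_pos: [0.5254, 0.0183, 0.1805]
orientation: [0.088, 0.996, -0.001, 0.001]
ft_force: [-0.8, 0.1, -3.0]
width: 0.111
grip_force: 30.0
-15 [77, 110, 108, 111, 105, 110, 108, 112, 110, 108, 109, 107, 111, 132, 137] [46, 112, 49, 110, 108, 116, 112, 108, 111, 109, 110, 105, 106, 109, 108]
-8 [51, 118, 120, 122, 121, 121, 119, 121, 119, 122, 121, 122, 121, 129, 127] [50, 44, 52, 39, 46, 37, 48, 42, 44, 47, 48, 49, 45, 41, 114]
0 [52, 113, 120, 117, 121, 121, 118, 121, 121, 121, 119, 120, 117, 131, 137] [43, 46, 38, 47, 41, 47, 45, 46, 51, 42, 39, 46, 43, 47, 106]
8 [53, 50, 50, 58, 74, 53, 58, 51, 70, 52, 57, 50, 57, 76, 130] [53, 50, 51, 45, 47, 42, 39, 43, 45, 42, 42, 37, 45, 42, 110]
15 [51, 49, 50, 51, 48, 51, 50, 49, 50, 50, 49, 49, 49, 90, 112] [41, 42, 45, 47, 53, 42, 43, 39, 55, 49, 42, 41, 44, 43, 113]

-15 [80, 104, 89, 104, 106, 103, 109, 104, 110, 98, 110, 97, 110, 135, 142] [56, 108, 56, 103, 102, 103, 112, 103, 111, 106, 111, 113, 116, 107, 114]
-8 [55, 103, 84, 111, 116, 114, 95, 116, 97, 117, 97, 114, 75, 98, 131] [49, 64, 60, 55, 56, 61, 64, 64, 60, 63, 56, 67, 62, 39, 115]
0 [53, 106, 89, 102, 92, 83, 97, 85, 100, 88, 102, 91, 101, 128, 141] [41, 52, 68, 68, 66, 66, 71, 69, 71, 73, 68, 80, 73, 40, 113]
8 [54, 90, 79, 103, 108, 104, 108, 109, 107, 94, 107, 81, 98, 78, 135] [49, 75, 64, 73, 66, 67, 74, 65, 71, 69, 74, 70, 64, 40, 110]
15 [51, 50, 47, 46, 46, 47, 45, 48, 48, 47, 46, 48, 46, 91, 115] [41, 40, 59, 52, 57, 52, 59, 57, 51, 62, 53, 61, 51, 49, 112]

[-0.15160497 -0.30878859 -2.67085127]
```

Run:
```python
from h import *
t=np.load('top10.npy',allow_pickle=True).item()
u,v=proj(t,[.5375,-.2289,.003])[0].astype(int); w=45
m=(t['color'][v-w:v+w,u-w:u+w].max(2)<55).astype(np.uint8)
k,L,S,_=cv2.connectedComponentsWithStats(m); i=1+S[1:,4].argmax(); print(S[i])
cn=max(cv2.findContours((L==i).astype(np.uint8),cv2.RETR_EXTERNAL,cv2.CHAIN_APPROX_NONE)[0],key=len)[:,0]
q=at_z(t,cn+[u-w,v-w],.003)[:,:2]
r=cv2.minAreaRect((q*1000).astype(np.float32)); print(r)
```

```text
[  22   16   49   61 2881]
((537.5498657226562, -228.119384765625), (156.3300323486328, 196.78965759277344), 88.77164459228516)
```

```bash
python3 -c "
from h import *
go((.466,-.2244,.12),-1.1)"
```

```text
t 38.08 tcp [0.5255 0.0189 0.1804] d [ 0.0165 -0.2499  0.0608] rv [2.0000e-04 2.8000e-03 1.4159e+00] rows 12.0
```

```bash
python3 jog.py '[[0,-0.005,0,0,0,0.03],[0.001,-0.02,0,0,0,0.1],[0.002,-0.035,0,0,0,0.2],[0.003,-0.055,0,0,0,0.3],[0.005,-0.075,0,0,0,0.4],[0.006,-0.095,0.005,0,0,0.5],[0.008,-0.115,0.01,0,0,0.6],[0.009,-0.135,0.02,0,0,0.7],[0.01,-0.155,0.03,0,0,0.8],[0.011,-0.175,0.035,0,0,0.9],[0.012,-0.195,0.04,0,0,1],[0.013,-0.21,0.045,0,0,1.1],[0.014,-0.225,0.05,0,0,1.2],[0.015,-0.24,0.055,0,0,1.3],[0.0165,-0.25,0.06,0,0,1.38],[0.0165,-0.25,0.06,0,0,1.416],[0.0165,-0.25,0.06,0,0,1.416],[0.0165,-0.25,0.06,0,0,1.416]]'
python3 -c "
from h import *
go((.466,-.2244,.042),-1.1)"
```

```text
time_s: 39.58
tcp_pos: [0.4658, -0.2249, 0.1206]
orientation: [0.714, 0.7, -0.0, 0.001]
ft_force: [0.4, -0.3, -3.0]
width: 0.113
grip_force: 30.0
t 39.58 tcp [ 0.4658 -0.2249  0.1206] d [0.0007 0.     0.0786] rv [ 0.0014  0.0017 -0.0001] rows 2.0
```

```bash
python3 jog.py '[[0.0005,0,0.03,0,0,0],[0.0005,0,0.055,0,0,0],[0.0005,0,0.07,0,0,0],[0.0005,0,0.076,0,0,0],[0.0005,0,0.078,0,0,0],[0.0005,0,0.078,0,0,0]]' | grep -E 'tcp|ft'
python3 jog.py '[[0,0,0.002,0,0,0],[0,0,0.002,0,0,0]]'| grep -E 'tcp|ft'
python3 jog.py '[[0,0,0.001,0,0,0],[0,0,0.001,0,0,0]]'| grep -E 'tcp|ft'
python3 jog.py '[[0,0,0.001,0,0,0],[0,0,0.001,0,0,0]]'| grep -E 'tcp|ft'
```

```text
tcp_pos: [0.4664, -0.2247, 0.0428]
ft_force: [1.3, 0.1, -3.1]
tcp_pos: [0.4667, -0.2253, 0.0416]
ft_force: [0.2, -0.7, -2.2]
tcp_pos: [0.4663, -0.2251, 0.0404]
ft_force: [-0.2, 0.4, -4.0]
tcp_pos: [0.4663, -0.2252, 0.0393]
ft_force: [-0.0, 0.2, 2.0]
```

Contact. Release, rise and check the tray's pose numerically from above.

```bash
python3 jog.py '[[0,0,0,0,0,0],[0,0,0,0,0,0],[0,0,0,0,0,0],[0,0,-0.005,0,0,0],[0,0,-0.03,0,0,0],[0,0,-0.07,0,0,0],[0,0,-0.11,0,0,0],[0.04,0,-0.15,0,0,0],[0.08,0,-0.17,0,0,0],[0.12,0.01,-0.17,0,0,0],[0.16,0.02,-0.17,0,0,0],[0.2,0.03,-0.17,0,0,0],[0.24,0.04,-0.17,0,0,0],[0.28,0.05,-0.17,0,0,0],[0.28,0.05,-0.17,0,0,0]]' 0.4
python3 - <<'E'
from h import *
t=cap('top'); np.save('top11.npy',t,allow_pickle=True); s=cap('scene'); np.save('scene11.npy',s,allow_pickle=True)
def tray(c):
    # gray (tray) vs wood/black by colour near mat
    u,v=proj(c,[.5375,-.2289,.02])[0].astype(int); w=48
    col=c['color'][v-w:v+w,u-w:u+w].astype(int); m=((col.max(2)>60)&(col[...,0]-col[...,2]<15)).astype(np.uint8)
    k,L,S,_=cv2.connectedComponentsWithStats(m); i=1+S[1:,4].argmax()
    cn=max(cv2.findContours((L==i).astype(np.uint8),cv2.RETR_EXTERNAL,cv2.CHAIN_APPROX_NONE)[0],key=len)[:,0]
    q=at_z(c,cn+[u-w,v-w],.045)[:,:2]; print(S[i],cv2.minAreaRect((q*1000).astype(np.float32)))
    for y in (-40,0,40): 
        pass
tray(np.load('top4.npy',allow_pickle=True).item()); tray(t)
go((.571+.0041-.0005,.2976,.2),80)
for c in (np.load('top4.npy',allow_pickle=True).item(),t):
  o=np.array([.536,-.2373]) if c is not t else np.array([.523,-.2281]); a=np.radians(-4.6 if c is not t else -1.1)
  X=np.array([np.cos(a),np.sin(a)])
  uv=proj(c,np.array([np.r_[o+X*x/1e3,.013] for x in range(-48,90,4)])).round().astype(int); print([int(c['color'][v,u].mean()) for u,v in uv])
E
```

```text
time_s: 41.83
tcp_pos: [0.5219, 0.0594, 0.209]
orientation: [0.713, 0.701, 0.001, 0.001]
ft_force: [0.5, -1.0, -0.1]
width: 0.398
grip_force: 0.0
[  32   19   42   50 1902] ((547.2323608398438, -238.22894287109375), (130.8206787109375, 153.56869506835938), 85.08721923828125)
[  29   24   42   47 1935] ((538.6412963867188, -227.95616149902344), (131.5836944580078, 147.33822631835938), 88.8177261352539)
t 41.93 tcp [0.5214 0.0572 0.2086] d [0.2412 0.0495 0.0083] rv [ 8.0000e-04  3.3000e-03 -1.4114e+00] rows 12.0
[138, 143, 144, 138, 102, 110, 108, 103, 78, 99, 110, 106, 120, 89, 109, 107, 84, 81, 110, 100, 74, 91, 112, 73, 85, 108, 107, 126, 134, 135, 134, 133, 135, 132, 106]
[144, 143, 144, 143, 142, 141, 141, 140, 140, 140, 139, 138, 139, 139, 138, 137, 138, 138, 138, 138, 138, 139, 138, 137, 138, 136, 133, 132, 132, 132, 133, 135, 134, 134, 133]
```

```bash
python3 jog.py '[[0.02,0.004,0,0,0,-0.12],[0.04,0.008,0,0,0,-0.24],[0.06,0.012,0,0,0,-0.36],[0.08,0.016,0,0,0,-0.48],[0.1,0.02,0,0,0,-0.6],[0.12,0.025,0,0,0,-0.72],[0.14,0.03,0,0,0,-0.84],[0.16,0.035,0,0,0,-0.96],[0.18,0.04,0,0,0,-1.08],[0.2,0.044,0,0,0,-1.2],[0.22,0.048,0,0,0,-1.32],[0.241,0.0495,0.008,0,0,-1.411],[0.241,0.0495,0.008,0,0,-1.411],[0.241,0.0495,0.008,0,0,-1.411]]' 0.6
python3 -c "
from h import *
go((.5755,.2976,.122),80)"
```

```text
time_s: 43.1
tcp_pos: [0.5752, 0.2935, 0.1992]
orientation: [0.09, 0.996, -0.002, 0.0]
ft_force: [-0.3, -0.2, -0.3]
width: 0.602
grip_force: 0.0
t 43.1 tcp [0.5752 0.2935 0.1992] d [0.0005 0.0044 0.0772] rv [-0.0035  0.0007 -0.0062] rows 2.0
```

```bash
python3 jog.py '[[0,0.004,0.01,0,0,0],[0,0.004,0.035,0,0,0],[0,0.004,0.06,0,0,0],[0,0.004,0.073,0,0,0],[0,0.004,0.077,0,0,0],[0,0.004,0.077,0,0,0]]' 0.6 | grep -E 'tcp|ft'
python3 jog.py '[[0,0,0,0,0,0],[0,0,0,0,0,0],[0,0,0,0,0,0],[0,0,0,0,0,0],[0,0,0,0,0,0],[0,0,0,0,0,0],[0,0,0,0,0,0],[0,0,0,0,0,0],[0,0,0,0,0,0],[0,0,0,0,0,0]]' 0
python3 jog.py '[[0,-0.01,0,0,0,0],[0,-0.02,0,0,0,0],[0,-0.03,0,0,0,0],[0,-0.04,0,0,0,0],[0,-0.047,0,0,0,0],[0,-0.05,0,0,0,0],[0,-0.052,0,0,0,0],[0,-0.052,0,0,0,0]]'
```

```text
tcp_pos: [0.5756, 0.2965, 0.1212]
ft_force: [0.3, 0.3, -0.9]
time_s: 44.43
tcp_pos: [0.5762, 0.2973, 0.1229]
orientation: [0.09, 0.996, -0.002, 0.001]
ft_force: [-1.6, -4.8, 2.8]
width: 0.091
grip_force: 30.0
time_s: 45.1
tcp_pos: [0.5673, 0.2481, 0.123]
orientation: [0.091, 0.996, 0.001, 0.001]
ft_force: [0.8, 5.9, -0.0]
width: 0.09
grip_force: 30.0
```

```bash
python3 jog.py '[[0,-0.002,0,0,0,0],[0,-0.003,0,0,0,0],[0,-0.003,0,0,0,0]]'
python3 jog.py '[[0,0.002,0,0,0,0],[0,0.0025,0,0,0,0],[0,0.0025,0,0,0,0],[0,0.0025,0,0,0,0],[0,0.0025,0,0,0,0],[0,0.0025,-0.03,0,0,0],[0,0.0025,-0.07,0,0,0],[0,0.0025,-0.1,0,0,0],[0.0,-0.03,-0.1,0,0,0],[0.0,-0.07,-0.1,0,0,0],[0.0,-0.11,-0.1,0,0,0],[0.0,-0.15,-0.1,0,0,0],[0.0,-0.17,-0.1,0,0,0],[0.0,-0.17,-0.1,0,0,0]]' 0.4
```

```text
time_s: 45.35
tcp_pos: [0.5673, 0.248, 0.123]
orientation: [0.091, 0.996, 0.003, 0.002]
ft_force: [0.2, 14.9, -2.8]
width: 0.087
grip_force: 30.1
time_s: 46.52
tcp_pos: [0.535, 0.0727, 0.2233]
orientation: [0.092, 0.996, -0.002, 0.0]
ft_force: [0.1, -0.3, 1.1]
width: 0.401
grip_force: 0.0
```

Run:
```python
from h import *
a=np.load('top0.npy',allow_pickle=True).item(); b=cap('top'); np.save('top12.npy',b,allow_pickle=True)
ga,gb=[cv2.cvtColor(c['color'],cv2.COLOR_RGB2GRAY).astype(np.float32) for c in(a,b)]
def sh(n,x0,y0,x1,y1):
    A,B=ga[y0:y1,x0:x1],gb[y0:y1,x0:x1]; w=cv2.createHanningWindow((x1-x0,y1-y0),cv2.CV_32F)
    print(n,cv2.phaseCorrelate(A,B,w),np.abs(A-B).mean())
sh('mag',160,190,222,262); sh('vblock',230,155,266,192); sh('carton',276,150,326,192)
print([int(x) for x in ga[222,165:222]]);print([int(x) for x in gb[222,165:222]])
```

```text
mag ((-0.06276105775064167, 0.039824943880056196), 0.9181841769152217) 7.145161
vblock ((-0.13358085585618085, -0.10731243962341352), 1.0162852949566312) 3.4451952
carton ((-0.10188783211224006, 0.42172636195596525), 0.925831745147705) 4.422381
[83, 51, 100, 135, 144, 145, 146, 146, 146, 146, 146, 147, 146, 147, 146, 145, 134, 77, 113, 121, 122, 120, 121, 121, 121, 121, 121, 121, 121, 122, 126, 139, 131, 94, 51, 46, 45, 49, 51, 49, 48, 42, 25, 10, 6, 9, 7, 17, 25, 34, 76, 113, 118, 118, 118, 118, 118]
[87, 54, 104, 141, 151, 151, 152, 151, 152, 151, 152, 152, 152, 152, 152, 151, 140, 81, 119, 126, 126, 126, 126, 125, 125, 126, 126, 126, 125, 128, 131, 144, 135, 97, 54, 47, 49, 50, 52, 51, 50, 45, 25, 6, 7, 7, 7, 20, 25, 36, 75, 93, 55, 36, 35, 36, 41]
```

Shutter shut as found, tray empty and centred, bystanders unmoved. Handing in.

```bash
python3 -c "
from plant import arm
print(arm.close_job())"
```

```text
the job is handed in; nothing more can be done
None
```

The job is handed in at about 47 s: all six tubes, four of them strays, are in the magazine lying level, the empty tray is back centred on its mat, the shutter is fully closed, and the V-block and carton look unmoved in the camera check; no verdict came back.

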